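# Dress a small forme in the chase

## Task

Build up the small forme in the steel chase, starting against the dark wooden foot stick and working towards the bare head: first the thick wooden furniture, then the border line, the picture block, the metal furniture and last the quoin. Lay them in one at a time in that order, right side up and flat on the stone, squared to the chase and in the middle of its width, with their lengths across the chase, each closed up against the one before so that no gap is left. Take the pieces from the galley and leave the slim spare stick lying where it is.

Things in the scene. Friction and masses are not known exactly. Their poses are not given: they have to be found in the camera images.
- chase: Steel frame 241 x 156 mm fixed on the stone (z = 0), no floor, bars 15 wide, 15.5 high. A fixed dark wooden foot stick (21 wide, 15.5 high) lies along one short bar; the other short bar is the bare head. Origin: centre, at z = 0; x points foot to head, y across. Stick face at x = -84.5, head bar at x = +105.5, side bars at y = +-63 mm inside. The row of five is 170 mm deep: 20 mm stay free.
- galley: Flat metal tray 240 x 360 mm, fixed; floor 2 mm thick; rims 4 mm wide, 13 mm high on both 240 mm sides and the far (+x) 360 mm side, its -x side open. Origin: centre of the underside; y along the 360 mm. The five pieces, the spare stick and two little lead blocks (16 x 16 x 18 mm) lie in it at the start.
- furniture: The thick wooden furniture: a plain pale wooden block, 50.8 mm long, 34 mm wide, 15.5 mm high, about 30 g. Origin: centre of the underside; y along its length, x across its width, z up; same after a half turn. Loose in the galley, right side up.
- border: The border line: a tall grey metal bar with a row of five raised diamond ornaments along its top, 50.8 mm long, 26 mm wide, 23 mm high, about 180 g. Origin: centre of the underside; y along its length, x across its width, z up; same after a half turn. Loose in the galley, right side up.
- block: The picture block: a wooden block with a copper plate on top, engraved with a rosette in a frame, 50.8 mm long, 58 mm wide (note: wider than long), 23 mm high, about 90 g. Origin: centre of the underside; y along its length, x across its width, z up; same after a half turn. Loose in the galley, right side up.
- metal: The metal furniture: a light grey metal bar of H section (a darker trough runs along its top, two 5 mm walls and a web between), 50.8 mm long, 26 mm wide, 15.5 mm high, about 70 g. Origin: centre of the underside; y along its length, x across its width, z up; same after a half turn. Loose in the galley, right side up.
- quoin: The quoin: a steel bar with a round dark key socket in the middle of its top, a brass pin at either end and a fine seam along it, 50.8 mm long, 26 mm wide, 15 mm high, about 130 g. Origin: centre of the underside; y along its length, x across its width, z up; same after a half turn. Loose in the galley, right side up.
- spare: The spare: a slim plain pale wooden stick, 63.5 mm long (its y axis), 13 mm wide, 15.5 mm high, lying in the galley among the pieces. Not part of the job. Origin: centre of its underside.

How it is judged:
On the way, in this order (a step that is already met when the one before it is completed fails the run):
1. the thick wooden furniture lies against the foot stick (x of furniture in the frame of chase between -0.0715 and -0.0615 m and y of furniture in the frame of chase between -0.008 and 0.008 m and angle between the y axis of furniture and the y axis of chase, either way round below 0.12 rad and height (world z) of furniture below 0.004 m and angle between furniture's own z axis and vertical below 0.06 rad), for 0.2 s.
2. the border line is closed up to the wooden furniture (x of border in the frame of chase between -0.0415 and -0.0255 m and y of border in the frame of chase between -0.008 and 0.008 m and angle between the y axis of border and the y axis of chase, either way round below 0.12 rad and height (world z) of border below 0.004 m and angle between border's own z axis and vertical below 0.06 rad and horizontal distance between border and furniture below 0.037 m), for 0.2 s.
3. the picture block is closed up to the border line (x of block in the frame of chase between 0.0005 and 0.0225 m and y of block in the frame of chase between -0.008 and 0.008 m and angle between the y axis of block and the y axis of chase, either way round below 0.12 rad and height (world z) of block below 0.004 m and angle between block's own z axis and vertical below 0.06 rad and horizontal distance between block and border below 0.049 m), for 0.2 s.
4. the metal furniture is closed up to the picture block (x of metal in the frame of chase between 0.0425 and 0.0665 m and y of metal in the frame of chase between -0.008 and 0.008 m and angle between the y axis of metal and the y axis of chase, either way round below 0.12 rad and height (world z) of metal below 0.004 m and angle between metal's own z axis and vertical below 0.06 rad and horizontal distance between metal and block below 0.049 m), for 0.2 s.
5. the quoin is closed up to the metal furniture (x of quoin in the frame of chase between 0.0685 and 0.0925 m and y of quoin in the frame of chase between -0.008 and 0.008 m and angle between the y axis of quoin and the y axis of chase, either way round below 0.12 rad and height (world z) of quoin below 0.004 m and angle between quoin's own z axis and vertical below 0.06 rad and horizontal distance between quoin and metal below 0.033 m), for 0.2 s.
At the end, for the whole second after the job is handed in: All five at rest in the chase in the stated order from the foot stick, flat on the stone (4 mm, 0.06 rad), within 8 mm of mid-width, square within 0.12 rad, gaps at most 6 mm (centres at most half the widths together plus 7 mm apart); the spare stick within 20 mm of where it lay (all of step 1 and all of step 2 and all of step 3 and all of step 4 and all of step 5 and linear speed of each of furniture, border, block, metal, quoin below 0.02 m/s and distance of spare from where it was at the start of the episode below 0.02 m); the robot touches nothing.
It fails at once if the slim spare stick is moved from its place (more than 20 mm) (distance of spare from where it was at the start of the episode above 0.02 m).
It also fails if it takes over 136 s, if anything falls off the work surface, if the arm or the gripper's body presses on something with over 40 N, if the wrist force passes 120 N, or if a joint passes its speed limit or range.

## Robot

A 6-joint arm with a two-finger parallel gripper is mounted at the origin on the work surface. World frame = base frame: x ahead of the robot, y to its left, z up, the work surface at z = 0. Lengths are in m, angles in rad, forces in N, time in s.
With the tool pointing down it reaches from about 0.4 to 0.825 m from the base axis. Payload 7 kg.
Tool frame: the origin (TCP) lies at the very end of the fingers, on their centre line; the grasp point (between the pads) lies arm.hold_point_z behind it (arm.hold_point_z is the distance from the TCP to the grasp point, in m); z points along the fingers, y is the line along which they close (so a half turn about z gives the same grasp; the last joint's range is limited). The gripper opens to 88 mm and grips with 3 to 60 N. Pads are 19 mm wide; open, the fingers measure 130 mm over their backs; the gripper's body (78 mm by 193 mm) begins 47 mm behind the grasp point.
Start: joints at [1.517, 0.359, 0.012, 0, -1.224, -0.288], TCP at [0.226, 0.636, 0.192] pointing down, gripper open.
Joint ranges: [-3.07, 3.07], [-1.43, 2.12], [-1.02, 1.25], [-3.03, 1.67], [-3.05, -0], [-3.03, 3.03]. Speed limits (rad/s): [2.39, 2.39, 3.01, 3.14, 3.14, 3.14].

## Interface

Orientations are given as [roll, pitch, yaw] about the fixed x, y, z axes, in that order (R = Rz(yaw) Ry(pitch) Rx(roll)).
In Python, from station import arm, eyes gives the robot as it stands (arm), with the cameras (eyes).
- The arm moves only by the shell command python3 nudge.py [FORCE], which reads ROWS from standard input. ROWS is a JSON list of rows, 1 to 20 of them, each an object with the fields finger_gap (the finger opening in m), xyz (a list: dx, dy, dz in parts of the range, where 1.0 means 0.75 m), spin (a turn about the tool's z in a scale on which 1.0 is 2 rad); a field left out counts as zero (the opening has to be given); each row is the pose to reach, as a shift and turn from the pose commanded when the command began, along the tool's axes at that moment; what a row does not reach only later rows make up. A row lasts 1/12 s, in which the tool goes at most 0.0417 m and 0.125 rad, less where a joint would pass 70% of its speed; a pose out of reach is approached as far as the arm can. The fingers move at their own pace and stop on an object; FORCE is the grip in N (left out, the last holds). Time passes only in rows, so rows that do not move let the fingers close. It prints the time, the measured TCP pose, the force, the opening and the grip force at its end. Shift and turn numbers lie between -1 and 1, and a call with a number outside is refused. Input that does not fit is refused with a message, and nothing moves.
- arm.get_state(): the state, without advancing time (a new reading comes with each control period).
- eyes.grab_frame(name): name is "scene" or "top"; returns the picture (480x640x3 uint8, red, green, blue); there is no depth.
- eyes.camera_params(name): a dict with "fx", "fy", "cx", "cy" (pixels), "D" ([k1, k2, p1, p2, k3] as OpenCV has them; the pictures are not rectified), "T" (4x4, takes a point from camera to world coordinates). Camera axes: x right, y down, z forward; pixel columns grow to the right and rows downward; lengths in m; the calibration is good to about 2 mm. A picture is of the moment at which its call begins. camera_params takes no time and is no camera call.
- arm.job_done(): hands the job in; it is judged then, once.
The state is a dict: "t": time; "q": joint angles; "qd": joint speeds; "joint_efforts": joint torques, N m; "eef_pos": TCP position; "ee_rot": TCP orientation; "force": force on the tool from outside, world axes, zero at the start; "moment": the same for the moment, N m; "width": finger opening in m; "gripper_force": force on a finger pad.
Only numpy, scipy, OpenCV 4.12 (cv2) and the standard library are available. Lean on these libraries where they do the work, as an engineer would, in place of code of your own. Each camera call takes 0.05 s, during which the arm holds its last target. There are 200 camera calls.

## Working session

There is one attempt and no reset: what is moved stays moved. The work goes in short steps, Python scripts to look and compute and a shell command to move; the robot and the scene stay as the last step left them, time stands still between calls to the robot, and variables do not carry over. Pictures are saved under pics/ and viewed, at most 14 in all, crops included, and the job is handed in when it is done.

```bash
ls; mkdir -p pics
python3 - <<'E'
from station import arm, eyes
import cv2,numpy as np
print(arm.get_state(), arm.hold_point_z)
for n in("scene","top"):
    cv2.imwrite(f"pics/{n}0.png",eyes.grab_frame(n)[:,:,::-1]); p=eyes.camera_params(n); print(n,{k:np.round(v,4).tolist() for k,v in p.items()})
E
```

```text
nudge.py
pics
station.py
{'t': 0.0, 'q': array([ 1.51709280e+00,  3.59441202e-01,  1.10719422e-02, -3.37289983e-04,
       -1.22410676e+00, -2.88079635e-01]), 'qd': array([ 1.02861286e-03, -8.08211821e-04,  6.02934361e-05, -3.14584529e-04,
        6.25285424e-04, -5.11301010e-06]), 'joint_efforts': array([ 1.22572428e-04, -5.82719564e+01,  2.93043441e+01,  6.99671432e+00,
        6.76073789e-03, -1.74824168e-04]), 'eef_pos': array([0.2261033 , 0.63542889, 0.19059563]), 'ee_rot': array([ 3.13989209e+00, -1.73260051e-04, -3.41897884e-01]), 'force': array([ 0.07934026, -0.34787781, -0.52842791]), 'moment': array([-0.02582131,  0.00863776,  0.02052239]), 'gripper_force': 0.0, 'width': 0.08775962036556405} 0.0188
scene {'fx': 581.9728, 'fy': 581.9728, 'cx': 325.4781, 'cy': 233.4487, 'D': [0.0297, 0.0, 0.0, 0.0, 0.0], 'T': [[0.7483, 0.4484, -0.4889, 0.9979], [0.6634, -0.5004, 0.5563, -0.529], [0.0047, -0.7406, -0.6719, 0.6924], [0.0, 0.0, 0.0, 1.0]]}
top {'fx': 446.8666, 'fy': 446.8666, 'cx': 318.5066, 'cy': 231.5739, 'D': [-0.1073, 0.0, 0.0, 0.0, 0.0], 'T': [[0.0126, -0.9973, 0.0721, 0.4599], [-0.9994, -0.0103, 0.0319, -0.0112], [-0.0311, -0.0725, -0.9969, 0.9137], [0.0, 0.0, 0.0, 1.0]]}
```

View pics/scene0.png

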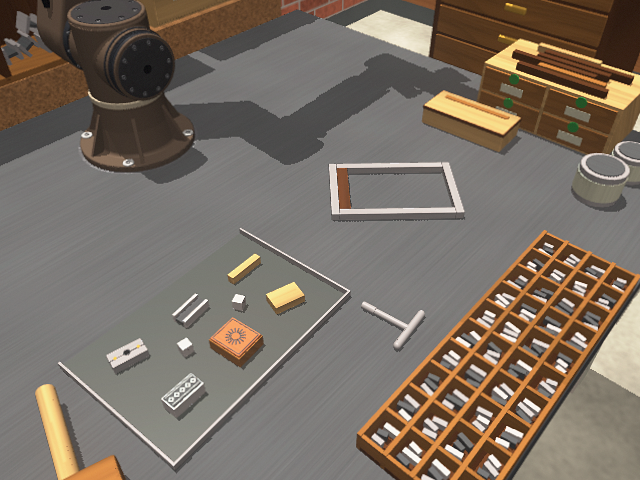

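View pics/top0.png

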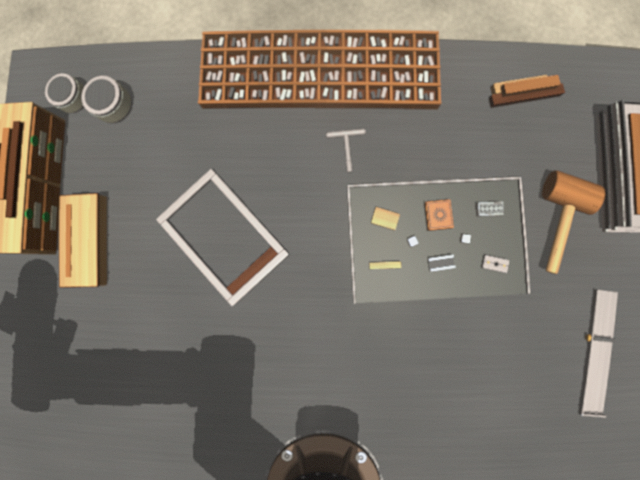

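```bash
cat > h.py <<'E'
import cv2,numpy as np
from station import arm, eyes
def ray(n,px):
    p=eyes.camera_params(n);K=np.array([[p['fx'],0,p['cx']],[0,p['fy'],p['cy']],[0,0,1]])
    u=cv2.undistortPoints(np.array(px,float).reshape(-1,1,2),K,np.array(p['D'])).reshape(-1,2)
    T=np.array(p['T']);return T[:3,3],np.c_[u,np.ones(len(u))]@T[:3,:3].T
def plane(n,px,z):
    o,d=ray(n,px);return o+d*((z-o[2])/d[:,2])[:,None]
def tri(a,b):
    "points from top px a and scene px b"
    o1,D1=ray('top',a);o2,D2=ray('scene',b);r=[]
    for d1,d2 in zip(D1,D2):
        s=np.linalg.lstsq(np.c_[d1,-d2],o2-o1,rcond=None)[0];p,q=o1+s[0]*d1,o2+s[1]*d2
        r.append(np.r_[(p+q)/2,np.linalg.norm(p-q)])
    return np.array(r)
def proj(n,X):
    p=eyes.camera_params(n);K=np.array([[p['fx'],0,p['cx']],[0,p['fy'],p['cy']],[0,0,1]]);T=np.linalg.inv(p['T'])
    return cv2.projectPoints(np.array(X,float).reshape(-1,1,3),cv2.Rodrigues(T[:3,:3])[0],T[:3,3],K,np.array(p['D']))[0].reshape(-1,2)
def blobs(img,roi):
    x0,y0,x1,y1=roi;c=img[y0:y1,x0:x1].astype(int);bg=np.median(c.reshape(-1,3),0)
    m=(np.abs(c-bg).max(2)>28).astype(np.uint8)
    cs=cv2.findContours(m,cv2.RETR_EXTERNAL,cv2.CHAIN_APPROX_NONE)[0]
    return [k+[x0,y0] for k in cs if cv2.contourArea(k)>25]
E
python3 - <<'E'
from h import *
t=cv2.imread('pics/top0.png');s=cv2.imread('pics/scene0.png')
for k in blobs(t,(358,192,520,290)):
    r=cv2.minAreaRect(k);b=plane('top',cv2.boxPoints(r),.018);e=np.linalg.norm(np.roll(b,-1,0)-b,axis=1)
    print(np.round(r[0],1),np.round(b.mean(0)[:2],4),np.round(e[:2]*1000,1),np.degrees(np.arctan2(*(b[1]-b[0])[1::-1])).round(1))
cv2.imwrite('pics/a.png',cv2.resize(t[185:305,350:530],None,fx=4,fy=4,interpolation=cv2.INTER_CUBIC))
cv2.imwrite('pics/b.png',cv2.resize(s[245:415,100:310],None,fx=3.5,fy=3.5,interpolation=cv2.INTER_CUBIC))
a=cv2.resize(t[165:310,150:295],None,fx=3,fy=3,interpolation=cv2.INTER_CUBIC);b=cv2.resize(s[155:225,320:470],None,fx=2.4,fy=2.4,interpolation=cv2.INTER_CUBIC)
o=np.zeros((435,800,3),np.uint8);o[:,:435]=a;o[:b.shape[0],437:437+b.shape[1]]=b;cv2.imwrite('pics/c.png',o)
E
```

```text
[442.6 268. ] [ 0.4542 -0.2317] [51.5  8. ] -80.9
[385.  265.1] [ 0.459  -0.1162] [64.  13.9] -86.1
[494.5 263. ] [ 0.4649 -0.3375] [27.6 56.2] -12.8
[440.7 256.7] [ 0.4767 -0.2279] [50.9 11.2] -81.1
[412.7 240.4] [ 0.5089 -0.1716] [18.1 20.6] -63.0
[464.8 238. ] [ 0.5148 -0.2771] [18.3 23.3] -8.7
[385.4 218.1] [ 0.5533 -0.1167] [34.2 51.5] -17.1
[488.5 208.5] [ 0.5752 -0.3268] [56.  30.7] -89.2
[437.9 214.5] [ 0.5619 -0.2229] [56.4 60.4] -83.0
```

View pics/a.png

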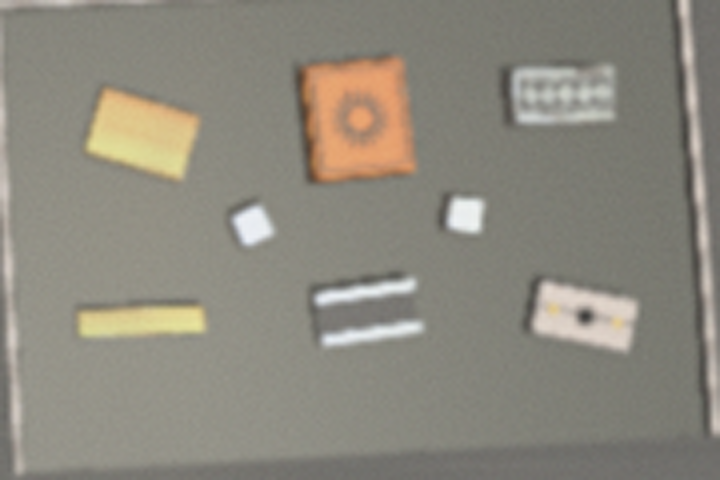

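View pics/b.png

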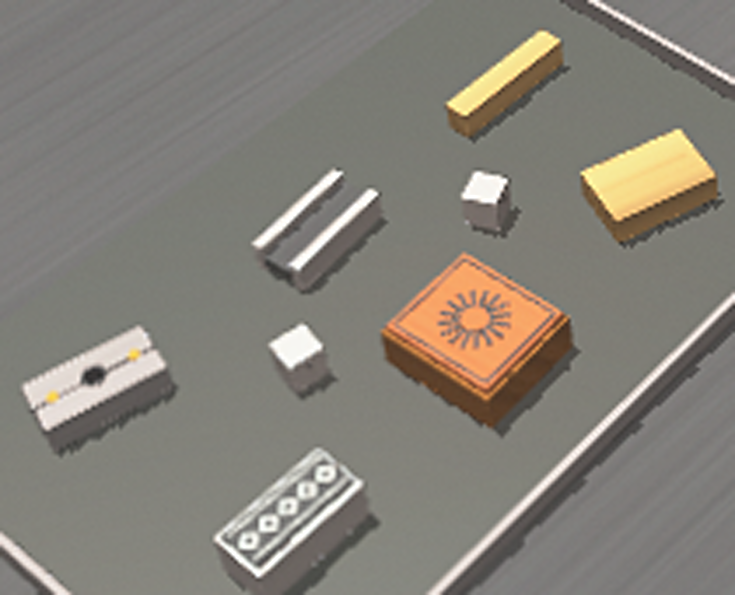

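View pics/c.png

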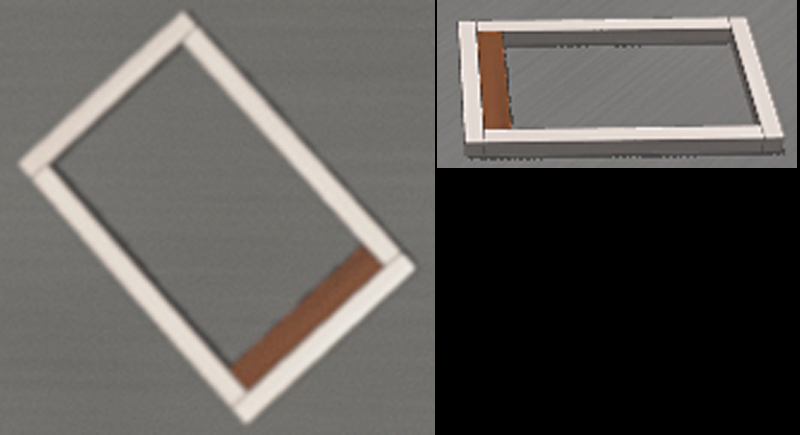

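Run:
```python
from h import *
A=lambda p,s,o:(np.array(p,float)+.5)/s-.5+np.array(o)
F={'furniture':([(105,88),(200,118),(182,180),(86,153)],[(582,177),(680,130),(717,181),(622,221)],.0175),
'block':([(302,66),(404,56),(415,172),(312,182)],[(384,330),(463,254),(571,318),(487,394)],.025),
'border':([(516,68),(615,66),(615,122),(518,125)],[(216,537),(320,448),(363,487),(259,576)],.025),
'metal':([(315,292),(415,277),(423,333),(322,347)],[(254,242),(338,170),(380,191),(297,270)],.0175),
'quoin':([(541,281),(637,299),(630,352),(535,334)],[(23,385),(143,326),(162,357),(42,430)],.017),
'spare':([(77,310),(204,303),(206,331),(79,337)],[(447,105),(545,31),(562,42),(463,117)],.0175),
'ros':([(360,118)]*4,[(474,318)]*4,.025),'sock':([(586,316)]*4,[(93,376)]*4,.017)}
def axis(b):
    e=np.roll(b,-1,0)-b; u=e[0]-e[2]; v=e[1]-e[3]
    return [np.degrees(np.arctan2(w[1],w[0])).round(1)%180 for w in(u,v)],np.round([np.linalg.norm(u)*500,np.linalg.norm(v)*500],1)
for k,(a,b,z) in F.items():
    a=A(a,4,(350,185));b=A(b,3.5,(100,245))
    T=tri([a.mean(0)],[b.mean(0)])[0]
    pt,ps=plane('top',a,z),plane('scene',b,z)
    print(k,T.round(4),'top',pt.mean(0)[:2].round(4),*axis(pt),'scene',ps.mean(0)[:2].round(4),*axis(ps))
a=A([(247,422),(415,267),(185,12),(20,163)],3,(150,165));b=A(np.array([(459,23),(467,144),(782,137),(744,18)])-[437,0],2.4,(320,155))
print(tri(a,b).round(4));
for n,p in(('top',a),('scene',b)):
    P=plane(n,p,.0155);print(P.round(4)[:,:2].tolist(),P.mean(0).round(4),axis(P))
```

```text
furniture [ 0.5534 -0.1168  0.0155  0.0008] top [ 0.5529 -0.1168] [np.float64(73.9), np.float64(163.9)] [50.  33.5] scene [ 0.5548 -0.1174] [np.float64(73.6), np.float64(164.9)] [48.6 33.4]
block [ 0.5613 -0.2246  0.0222  0.0006] top [ 0.5613 -0.2238] [np.float64(96.2), np.float64(4.699999999999989)] [52.  58.5] scene [ 0.5624 -0.2257] [np.float64(94.9), np.float64(6.8)] [47.9 56.7]
border [ 5.748e-01 -3.303e-01  2.280e-02  1.000e-04] top [ 0.5745 -0.3297] [np.float64(92.2), np.float64(179.9)] [50.5 28.6] scene [ 0.5761 -0.3304] [np.float64(91.7), np.float64(0.4)] [49.5 25.4]
metal [ 4.648e-01 -2.302e-01  1.790e-02  2.000e-04] top [ 0.4648 -0.2303] [np.float64(98.6), np.float64(7.599999999999994)] [51.3 28. ] scene [ 0.4642 -0.2296] [np.float64(97.7), np.float64(8.0)] [51.2 24.8]
quoin [ 0.4631 -0.3411  0.0182  0.0012] top [ 0.4635 -0.3411] [np.float64(79.9), np.float64(172.3)] [50.  26.9] scene [ 0.4617 -0.3407] [np.float64(80.5), np.float64(165.4)] [50.9 22.2]
spare [ 0.4595 -0.1165  0.017   0.0008] top [ 0.4598 -0.1162] [np.float64(93.5), np.float64(4.400000000000006)] [63.6 13.7]
[... 203 characters left out ...]
.float64(0.0), np.float64(0.0)] [0. 0.]
sock [ 0.4635 -0.3413  0.0177  0.001 ] top [ 0.4638 -0.3411] [np.float64(0.0), np.float64(0.0)] [0. 0.] scene [ 0.4625 -0.3414] [np.float64(0.0), np.float64(0.0)] [0. 0.]
[[3.736e-01 1.905e-01 1.460e-02 3.000e-04]
 [4.797e-01 7.870e-02 1.370e-02 0.000e+00]
 [6.528e-01 2.408e-01 1.620e-02 7.000e-04]
 [5.470e-01 3.539e-01 1.560e-02 1.400e-03]]
[[0.3738, 0.1904], [0.4796, 0.0785], [0.6532, 0.2412], [0.5476, 0.3545]] [0.5136 0.2161 0.0155] ([np.float64(133.2), np.float64(43.3)], array([154.4, 238.4]))
[[0.3744, 0.1894], [0.4811, 0.077], [0.6522, 0.2413], [0.5466, 0.3533]] [0.5136 0.2153 0.0155] ([np.float64(133.4), np.float64(43.7)], array([154.5, 237.5]))
```

```bash
cat > go.py <<'E'
import sys,numpy as np
from scipy.spatial.transform import Rotation as R
from station import arm, eyes
C=np.array([.5136,.2157]);A=43.4
G={'furniture':(.5535,-.1169,73.8),'border':(.575,-.3301,92),'block':(.5613,-.2247,95.5),'metal':(.4647,-.2301,98.2),'quoin':(.4633,-.3411,80.2)}
def chase(x,y=0):
    a=np.radians(A);return C+[x*np.cos(a)-y*np.sin(a),x*np.sin(a)+y*np.cos(a)]
def go(xy,z,psi):
    s=arm.get_state();r=R.from_euler('xyz',s['ee_rot']);d=r.inv().apply(np.r_[xy,z]-s['eef_pos'])
    print('shift',d.round(4),'turn',round(-((np.radians(psi)-s['ee_rot'][2]+np.pi)%(2*np.pi)-np.pi),3),'t',round(s['t'],2))
if __name__=='__main__':   # go.py piece z | go.py chase x z
    if sys.argv[1]=='chase': go(chase(float(sys.argv[2])),float(sys.argv[3]),A)
    else: x,y,f=G[sys.argv[1]];go((x,y),float(sys.argv[2]),f-90)
E
python3 go.py furniture 0.1
```

```text
shift [0.5607 0.5989 0.0917] turn -0.059 t 0.1
```

Units first: shifts go in shares of 0.75 m and turns go in shares of 2 rad. So 0.5989 m is 0.7985, 0.5607 m is 0.7476, -0.059 rad is -0.0295.

```bash
echo '[{"finger_gap": 0.06, "xyz": [0.1867, 0.2, 0], "spin": -0.0295}, {"finger_gap": 0.06, "xyz": [0.3733, 0.4, 0], "spin": -0.0295}, {"finger_gap": 0.06, "xyz": [0.56, 0.6, 0], "spin": -0.0295}, {"finger_gap": 0.06, "xyz": [0.7476, 0.7985, 0], "spin": -0.0295}, {"finger_gap": 0.06, "xyz": [0.7476, 0.7985, 0], "spin": -0.0295}, {"finger_gap": 0.06, "xyz": [0.7476, 0.7985, 0], "spin": -0.0295}, {"finger_gap": 0.06, "xyz": [0.7476, 0.7985, 0], "spin": -0.0295}, {"finger_gap": 0.06, "xyz": [0.7476, 0.7985, 0], "spin": -0.0295}, {"finger_gap": 0.06, "xyz": [0.7476, 0.7985, 0], "spin": -0.0295}, {"finger_gap": 0.06, "xyz": [0.7476, 0.7985, 0], "spin": -0.0295}, {"finger_gap": 0.06, "xyz": [0.7476, 0.7985, 0], "spin": -0.0295}, {"finger_gap": 0.06, "xyz": [0.7476, 0.7985, 0], "spin": -0.0295}, {"finger_gap": 0.06, "xyz": [0.7476, 0.7985, 0], "spin": -0.0295}, {"finger_gap": 0.06, "xyz": [0.7476, 0.7985, 0], "spin": -0.0295}, {"finger_gap": 0.06, "xyz": [0.7476, 0.7985, 0], "spin": -0.0295}, {"finger_gap": 0.06, "xyz": [0.7476, 0.7985, 0], "spin": -0.0295}, {"finger_gap": 0.06, "xyz": [0.7476, 0.7985, 0], "spin": -0.0295}, {"finger_gap": 0.06, "xyz": [0.7476, 0.7985, 0], "spin": -0.0295}, {"finger_gap": 0.06, "xyz": [0.7476, 0.7985, 0.0667], "spin": -0.0295}, {"finger_gap": 0.06, "xyz": [0.7476, 0.7985, 0.12], "spin": -0.0295}]' | python3 nudge.py 20; python3 go.py furniture 0.05
```

```text
t: 1.77
eef_pos: [0.5508, -0.1045, 0.1332]
ee_rot: [-3.14, -0.007, -0.284]
force: [1.5, 0.8, -1.0]
width: 0.06
gripper_force: 0.0
shift [0.0055 0.0113 0.0832] turn -0.001 t 1.77
```

```bash
echo '[{"finger_gap": 0.06}, {"finger_gap": 0.06}, {"finger_gap": 0.06}]' | python3 nudge.py; python3 go.py furniture 0.05
```

```text
t: 2.02
eef_pos: [0.5474, -0.1014, 0.1313]
ee_rot: [3.141, 0.0, -0.283]
force: [-0.1, 0.4, 0.7]
width: 0.0601
gripper_force: 0.0
shift [0.0102 0.0132 0.0813] turn -0.0 t 2.02
```

Scaled: 0.0813 m is 0.1084, 0.06 m is 0.08.

```bash
echo '[{"finger_gap": 0.06, "xyz": [0.0136, 0.0176, 0.04]}, {"finger_gap": 0.06, "xyz": [0.0136, 0.0176, 0.08]}, {"finger_gap": 0.06, "xyz": [0.0136, 0.0176, 0.1084]}, {"finger_gap": 0.06, "xyz": [0.0136, 0.0176, 0.1084]}, {"finger_gap": 0.06, "xyz": [0.0136, 0.0176, 0.1084]}, {"finger_gap": 0.06, "xyz": [0.0136, 0.0176, 0.1084]}]' | python3 nudge.py; python3 go.py furniture 0.007
```

```text
t: 2.52
eef_pos: [0.5552, -0.1161, 0.0522]
ee_rot: [-3.141, -0.003, -0.281]
force: [0.3, -0.1, -0.2]
width: 0.06
gripper_force: 0.0
shift [-0.0015  0.0013  0.0452] turn 0.002 t 2.52
```

Scaled: 0.0445 m is 0.0593, 0.03 m is 0.04.

```bash
echo '[{"finger_gap": 0.06, "xyz": [-0.0013, 0.0007, 0.04]}, {"finger_gap": 0.06, "xyz": [-0.0013, 0.0007, 0.0593]}, {"finger_gap": 0.06, "xyz": [-0.0013, 0.0007, 0.0593]}, {"finger_gap": 0.06, "xyz": [-0.0013, 0.0007, 0.0593]}, {"finger_gap": 0.06, "xyz": [-0.0013, 0.0007, 0.0593]}]' | python3 nudge.py; python3 go.py furniture 0.007;  echo '[{"finger_gap": 0.045}, {"finger_gap": 0.045}, {"finger_gap": 0.045}, {"finger_gap": 0.045}, {"finger_gap": 0.045}, {"finger_gap": 0.045}]' | python3 nudge.py 20;  python3 - <<'E'
from h import *
cv2.imwrite('pics/d.png',cv2.resize(eyes.grab_frame('scene')[180:400,60:400,::-1],None,fx=2,fy=2))
E
```

```text
t: 2.93
eef_pos: [0.5541, -0.1168, 0.0074]
ee_rot: [-3.141, -0.003, -0.282]
force: [0.5, 0.4, -0.7]
width: 0.06
gripper_force: 0.0
shift [-0.0005  0.0002  0.0004] turn 0.001 t 2.93
t: 3.43
eef_pos: [0.5524, -0.1171, 0.0053]
ee_rot: [-3.142, -0.0, -0.283]
force: [-0.5, 0.3, 0.5]
width: 0.0453
gripper_force: 0.0
```

View pics/d.png

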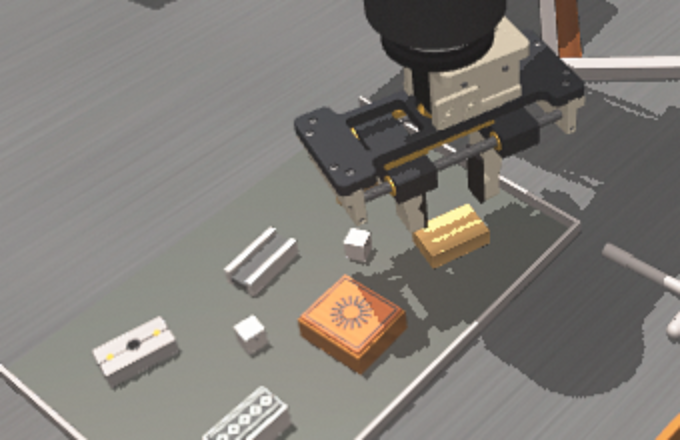

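Run:
```python
from h import *
from scipy.spatial.transform import Rotation as R
s=arm.get_state();print(s['eef_pos'],s['q'].round(3),s['width'])
r=R.from_euler('xyz',s['ee_rot'])
for n,o in(('scene',(60,180)),('top',(0,0))):
    for y in(-.0227,0,.0227): print(n,y,[((proj(n,s['eef_pos']+r.apply([0,y,-dz]))[0]-o)*(2 if n=='scene' else 1)).round(0).tolist() for dz in(0,.0188,.04,.1)])
t=eyes.grab_frame('top');f=eyes.grab_frame('scene')
o=np.zeros((560,800,3),np.uint8);o[:480,:400]=cv2.resize(t[180:300,340:440],None,fx=4,fy=4)[:480,:400,::-1];o[:480,400:]=cv2.resize(f[220:340,235:335],None,fx=4,fy=4)[:,:,::-1]
cv2.imwrite('pics/e.png',o)
```

```text
[ 0.55229398 -0.11710011  0.00521099] [ 0.138  0.37  -0.458  0.    -0.743  1.15 ] 0.04516254106535348
scene -0.0227 [[475.0, 227.0], [474.0, 211.0], [473.0, 192.0], [471.0, 136.0]]
scene 0 [[450.0, 239.0], [449.0, 223.0], [447.0, 204.0], [444.0, 147.0]]
scene 0.0227 [[424.0, 251.0], [423.0, 235.0], [421.0, 216.0], [416.0, 159.0]]
top -0.0227 [[374.0, 216.0], [375.0, 215.0], [376.0, 214.0], [379.0, 210.0]]
top 0 [[385.0, 219.0], [386.0, 218.0], [387.0, 217.0], [391.0, 214.0]]
top 0.0227 [[396.0, 222.0], [397.0, 222.0], [398.0, 221.0], [403.0, 217.0]]
```

View pics/e.png

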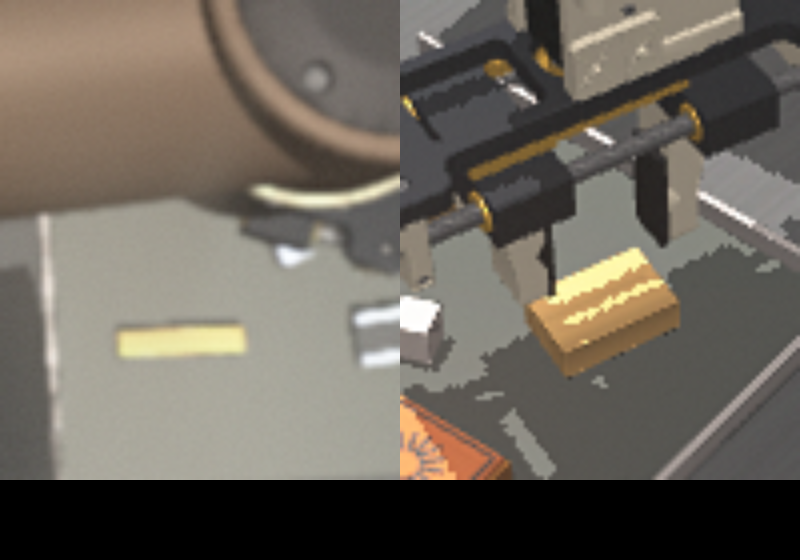

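Scaled: 0.005 m is 0.0067, 0.002 m is 0.0027.

```bash
echo '[{"finger_gap": 0.06}, {"finger_gap": 0.06}, {"finger_gap": 0.06}, {"finger_gap": 0.06}, {"finger_gap": 0.06, "xyz": [0, 0, 0.0027]}, {"finger_gap": 0.06, "xyz": [0, 0, 0.004]}, {"finger_gap": 0.06, "xyz": [0, 0, 0.0053]}, {"finger_gap": 0.06, "xyz": [0, 0, 0.0067]}, {"finger_gap": 0.06, "xyz": [0, 0, 0.0067]}]' | python3 nudge.py;  python3 - <<'E'
from h import *
cv2.imwrite('pics/f.png',cv2.resize(eyes.grab_frame('scene')[220:340,235:335,::-1],None,fx=4,fy=4))
E
```

```text
t: 4.33
eef_pos: [0.5521, -0.1171, -0.0001]
ee_rot: [3.141, 0.0, -0.283]
force: [0.5, -0.6, -0.3]
width: 0.0602
gripper_force: 0.0
```

View pics/f.png

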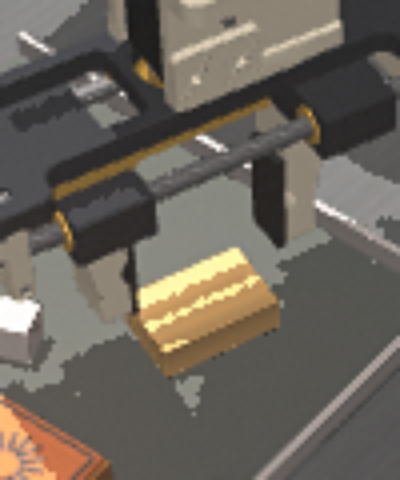

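Run:
```python
from h import *
from scipy.spatial.transform import Rotation as R
s=arm.get_state();r=R.from_euler('xyz',s['ee_rot']);e=s['eef_pos']
N=e+r.apply([.0095,-.0301,0]);Fa=e+r.apply([-.0095,-.0301,0]);L=e+r.apply([.0095,.0301,0])
print('exp',N.round(4),Fa.round(4),L.round(4))
for z in(0,.01,.02,.03,.04,.05):print(z,plane('scene',[(306.1,281.1),(298.6,276.5),(268.5,298)],z)[:,:2].round(4).tolist())
```

```text
exp [ 0.5697 -0.0908 -0.    ] [ 0.5515 -0.0855 -0.    ] [ 0.5529 -0.1486 -0.    ]
0 [[0.547, -0.0628], [0.5308, -0.0635], [0.5276, -0.1289]]
0.01 [[0.5535, -0.0695], [0.5376, -0.0702], [0.5344, -0.1346]]
0.02 [[0.56, -0.0763], [0.5443, -0.0769], [0.5412, -0.1404]]
0.03 [[0.5665, -0.083], [0.5511, -0.0836], [0.548, -0.1462]]
0.04 [[0.573, -0.0897], [0.5578, -0.0903], [0.5548, -0.152]]
0.05 [[0.5795, -0.0965], [0.5645, -0.0971], [0.5615, -0.1577]]
```

The fingertips appear at z≈0.036 in the picture while the state reads 0, and there's no contact. So the reported height is offset by about 36 mm, and I'll descend carefully under force watch.

Scaled: 0.02 m is 0.0267, 0.015 m is 0.02.

```bash
echo '[{"finger_gap": 0.06, "xyz": [0.0013, 0, 0.0067]}, {"finger_gap": 0.06, "xyz": [0.0013, 0, 0.0133]}, {"finger_gap": 0.06, "xyz": [0.0013, 0, 0.02]}, {"finger_gap": 0.06, "xyz": [0.0013, 0, 0.0267]}, {"finger_gap": 0.06, "xyz": [0.0013, 0, 0.0267]}, {"finger_gap": 0.06, "xyz": [0.0013, 0, 0.0267]}]' | python3 nudge.py;  python3 - <<'E'
from h import *
cv2.imwrite('pics/g.png',cv2.resize(eyes.grab_frame('scene')[220:340,235:335,::-1],None,fx=4,fy=4))
E
```

```text
t: 4.88
eef_pos: [0.5528, -0.1174, -0.0204]
ee_rot: [3.141, 0.001, -0.283]
force: [0.4, -0.6, -0.1]
width: 0.0601
gripper_force: 0.0
```

View pics/g.png

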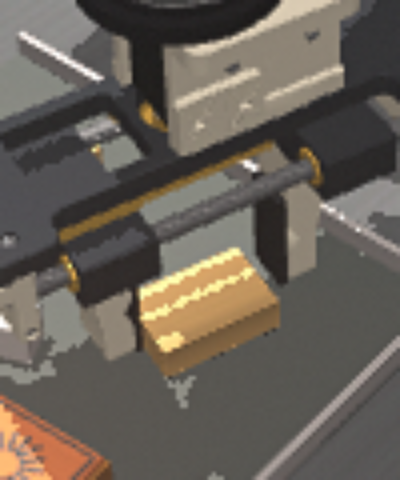

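Scaled: 0.009 m is 0.012, 0.008 m is 0.0107.

```bash
echo '[{"finger_gap": 0.06, "xyz": [0, 0, 0.0053]}, {"finger_gap": 0.06, "xyz": [0, 0, 0.0107]}, {"finger_gap": 0.06, "xyz": [0, 0, 0.012]}, {"finger_gap": 0.06, "xyz": [0, 0, 0.012]}]' | python3 nudge.py; echo '[{"finger_gap": 0.045}, {"finger_gap": 0.045}, {"finger_gap": 0.045}, {"finger_gap": 0.045}, {"finger_gap": 0.045}]' | python3 nudge.py 20; echo '[{"finger_gap": 0.045, "xyz": [0, 0, -0.04]}, {"finger_gap": 0.045, "xyz": [0, 0, -0.08]}, {"finger_gap": 0.045, "xyz": [0, 0, -0.1067]}, {"finger_gap": 0.045, "xyz": [0, 0, -0.1067]}]' | python3 nudge.py 20; python3 go.py chase -0.066 0.06
```

```text
t: 5.27
eef_pos: [0.5529, -0.1174, -0.0293]
ee_rot: [3.141, 0.001, -0.283]
force: [-0.5, 0.2, 1.0]
width: 0.0599
gripper_force: 0.0
t: 5.68
eef_pos: [0.5533, -0.1173, -0.0287]
ee_rot: [-3.142, -0.0, -0.283]
force: [0.2, 0.1, 0.5]
width: 0.0508
gripper_force: 20.0
t: 6.02
eef_pos: [0.5565, -0.1174, 0.0559]
ee_rot: [-3.14, -0.007, -0.282]
force: [1.2, 0.8, 0.2]
width: 0.0508
gripper_force: 20.0
shift [-0.1672 -0.2511 -0.0048] turn -1.039 t 6.02
```

Scaled: -0.25 m is -0.3333, -0.167 m is -0.2227, -1.039 rad is -0.5195.

```bash
echo '[{"finger_gap": 0.045, "xyz": [-0.04, -0.0667, 0], "spin": -0.06}, {"finger_gap": 0.045, "xyz": [-0.08, -0.12, 0], "spin": -0.12}, {"finger_gap": 0.045, "xyz": [-0.1067, -0.16, 0], "spin": -0.18}, {"finger_gap": 0.045, "xyz": [-0.1333, -0.2, 0], "spin": -0.24}, {"finger_gap": 0.045, "xyz": [-0.16, -0.24, 0], "spin": -0.3}, {"finger_gap": 0.045, "xyz": [-0.1867, -0.28, 0], "spin": -0.36}, {"finger_gap": 0.045, "xyz": [-0.2133, -0.32, 0], "spin": -0.42}, {"finger_gap": 0.045, "xyz": [-0.2227, -0.3333, 0], "spin": -0.48}, {"finger_gap": 0.045, "xyz": [-0.2227, -0.3333, 0], "spin": -0.5195}, {"finger_gap": 0.045, "xyz": [-0.2227, -0.3333, 0], "spin": -0.5195}, {"finger_gap": 0.045, "xyz": [-0.2227, -0.3333, 0], "spin": -0.5195}, {"finger_gap": 0.045, "xyz": [-0.2227, -0.3333, 0], "spin": -0.5195}, {"finger_gap": 0.045, "xyz": [-0.2227, -0.3333, 0], "spin": -0.5195}]' | python3 nudge.py; python3 go.py chase -0.062 -0.01
```

```text
t: 7.1
eef_pos: [0.4627, 0.1687, 0.0511]
ee_rot: [-3.142, 0.0, 0.753]
force: [-0.1, -0.5, -0.4]
width: 0.0506
gripper_force: 20.0
shift [0.0073 0.0007 0.0611] turn -0.004 t 7.1
```

Scaled: 0.055 m is 0.0733, 0.04 m is 0.0533, -0.004 rad is -0.002.

```bash
echo '[{"finger_gap": 0.045, "xyz": [0.0093, 0, 0.0267], "spin": -0.002}, {"finger_gap": 0.045, "xyz": [0.0097, 0.0009, 0.0533], "spin": -0.002}, {"finger_gap": 0.045, "xyz": [0.0097, 0.0009, 0.0733], "spin": -0.002}, {"finger_gap": 0.045, "xyz": [0.0097, 0.0009, 0.0733], "spin": -0.002}, {"finger_gap": 0.045, "xyz": [0.0097, 0.0009, 0.0733], "spin": -0.002}, {"finger_gap": 0.045, "xyz": [0.0097, 0.0009, 0.0733], "spin": -0.002}]' | python3 nudge.py; python3 go.py chase -0.062 -0.028;  python3 - <<'E'
from h import *
cv2.imwrite('pics/i.png',cv2.resize(eyes.grab_frame('scene')[90:240,310:480,::-1],None,fx=4,fy=4))
E
```

```text
t: 7.6
eef_pos: [0.469, 0.1737, -0.0031]
ee_rot: [3.141, -0.001, 0.759]
force: [-0.0, 0.2, 0.2]
width: 0.0507
gripper_force: 20.0
shift [-0.0008  0.0001  0.0249] turn 0.002 t 7.6
```

View pics/i.png

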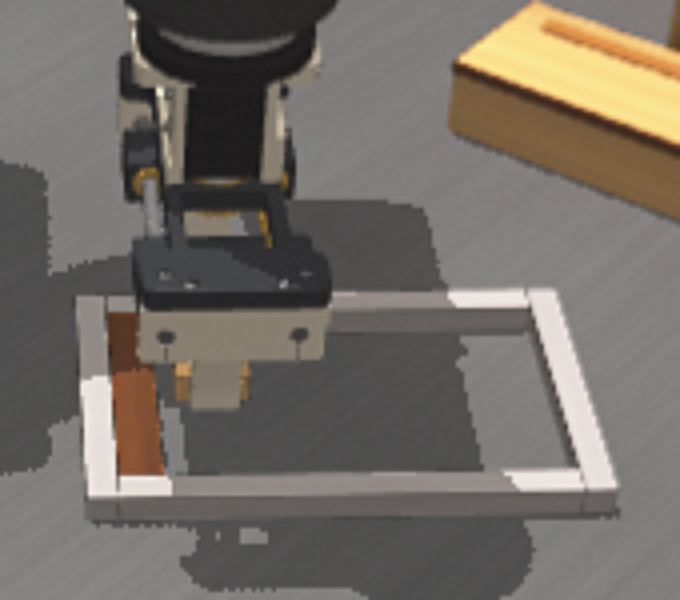

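Scaled: 0.0265 m is 0.0353, 0.022 m is 0.0293.

```bash
echo '[{"finger_gap": 0.045, "xyz": [0, 0, 0.02]}, {"finger_gap": 0.045, "xyz": [0, 0, 0.0293]}, {"finger_gap": 0.045, "xyz": [0, 0, 0.0353]}, {"finger_gap": 0.045, "xyz": [0, 0, 0.0353]}, {"finger_gap": 0.045, "xyz": [0, 0, 0.0353]}]' | python3 nudge.py; echo '[{"finger_gap": 0.045, "xyz": [-0.0027, 0, 0]}, {"finger_gap": 0.045, "xyz": [-0.0053, 0, 0]}, {"finger_gap": 0.045, "xyz": [-0.0067, 0, 0]}, {"finger_gap": 0.045, "xyz": [-0.0067, 0, 0]}]' | python3 nudge.py; python3 go.py chase -0.0675 -0.0315
```

```text
t: 8.07
eef_pos: [0.4685, 0.1739, -0.0301]
ee_rot: [3.142, 0.0, 0.76]
force: [-0.1, -0.1, -0.3]
width: 0.0506
gripper_force: 20.0
t: 8.4
eef_pos: [0.4646, 0.1702, -0.0301]
ee_rot: [-3.142, -0.0, 0.76]
force: [-0.7, 0.7, -0.6]
width: 0.0505
gripper_force: 20.0
shift [-0.0006  0.0006  0.0014] turn 0.003 t 8.4
```

Scaled: -0.001 m is -0.0013.

```bash
for i in 1 2 3; do echo '[{"finger_gap": 0.045, "xyz": [-0.0013, 0, 0]}, {"finger_gap": 0.045, "xyz": [-0.0013, 0, 0]}]' | python3 nudge.py | sed -n '2p;4p'; done
```

```text
eef_pos: [0.464, 0.1696, -0.0302]
force: [-0.2, 1.2, -0.4]
eef_pos: [0.4637, 0.1693, -0.0302]
force: [0.7, 0.3, -0.2]
eef_pos: [0.4637, 0.1693, -0.03]
force: [3.8, 2.5, -1.5]
```

Scaled: -0.09 m is -0.12, 0.001 m is 0.0013.

```bash
echo '[{"finger_gap": 0.045, "xyz": [0.0007, 0, 0.0013]}, {"finger_gap": 0.045, "xyz": [0.0007, 0, 0.0013]}, {"finger_gap": 0.058, "xyz": [0.0007, 0, 0.0013]}, {"finger_gap": 0.058, "xyz": [0.0007, 0, 0.0013]}, {"finger_gap": 0.058, "xyz": [0.0007, 0, 0.0013]}, {"finger_gap": 0.058, "xyz": [0.0007, 0, -0.04]}, {"finger_gap": 0.058, "xyz": [0.0007, 0, -0.0933]}, {"finger_gap": 0.058, "xyz": [0.0007, 0, -0.12]}, {"finger_gap": 0.058, "xyz": [0.0007, 0, -0.12]}]' | python3 nudge.py; python3 go.py border 0.05
```

```text
t: 9.65
eef_pos: [0.4652, 0.1701, 0.064]
ee_rot: [3.141, -0.007, 0.761]
force: [0.3, -0.3, -0.9]
width: 0.058
gripper_force: 0.0
shift [-0.2655  0.4379  0.0127] turn 0.726 t 9.65
```

Scaled: 0.4379 m is 0.5839, 0.33 m is 0.44, 0.726 rad is 0.363.

```bash
echo '[{"finger_gap": 0.058, "xyz": [-0.1333, 0.2133, 0], "spin": 0.15}, {"finger_gap": 0.058, "xyz": [-0.2667, 0.44, 0], "spin": 0.3}, {"finger_gap": 0.058, "xyz": [-0.354, 0.5839, 0], "spin": 0.363}, {"finger_gap": 0.058, "xyz": [-0.354, 0.5839, 0], "spin": 0.363}, {"finger_gap": 0.058, "xyz": [-0.354, 0.5839, 0], "spin": 0.363}, {"finger_gap": 0.058, "xyz": [-0.354, 0.5839, 0], "spin": 0.363}, {"finger_gap": 0.058, "xyz": [-0.354, 0.5839, 0], "spin": 0.363}, {"finger_gap": 0.058, "xyz": [-0.354, 0.5839, 0], "spin": 0.363}, {"finger_gap": 0.058, "xyz": [-0.354, 0.5839, 0], "spin": 0.363}, {"finger_gap": 0.058, "xyz": [-0.354, 0.5839, 0], "spin": 0.363}, {"finger_gap": 0.058, "xyz": [-0.354, 0.5839, 0], "spin": 0.363}, {"finger_gap": 0.058, "xyz": [-0.354, 0.5839, 0], "spin": 0.363}, {"finger_gap": 0.058, "xyz": [-0.354, 0.5839, 0], "spin": 0.363}, {"finger_gap": 0.058, "xyz": [-0.354, 0.5839, 0], "spin": 0.363}, {"finger_gap": 0.058, "xyz": [-0.354, 0.5839, 0], "spin": 0.363}, {"finger_gap": 0.058, "xyz": [-0.354, 0.5839, 0], "spin": 0.363}, {"finger_gap": 0.058, "xyz": [-0.354, 0.5839, 0], "spin": 0.363}]' | python3 nudge.py; python3 go.py border 0.02
python3 - <<'E'
from h import *
t=eyes.grab_frame('top');s=eyes.grab_frame('scene')
o=np.zeros((440,800,3),np.uint8);o[:435,:435]=cv2.resize(t[165:310,150:295],None,fx=3,fy=3)[:,:,::-1];b=cv2.resize(s[155:225,320:470],None,fx=2.4,fy=2.4)[:,:,::-1];o[:168,437:797]=b
b=cv2.resize(s[300:450,120:300],None,fx=1.8,fy=1.8)[:,:,::-1];o[169:439,437:437+324]=b;cv2.imwrite('pics/j.png',o)
E
```

```text
t: 11.07
eef_pos: [0.572, -0.3304, 0.0595]
ee_rot: [-3.141, 0.001, 0.035]
force: [1.1, 0.1, -0.2]
width: 0.058
gripper_force: 0.0
shift [ 0.003  -0.0002  0.0395] turn 0.0 t 11.07
```

View pics/j.png

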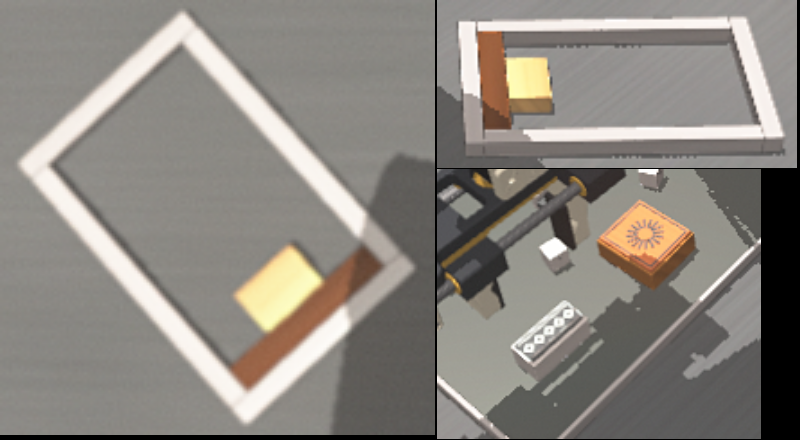

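Scaled: 0.055 m is 0.0733, 0.045 m is 0.06.

```bash
echo '[{"finger_gap": 0.06, "xyz": [0.004, 0, 0.0267]}, {"finger_gap": 0.06, "xyz": [0.004, 0, 0.06]}, {"finger_gap": 0.06, "xyz": [0.004, 0, 0.0733]}, {"finger_gap": 0.06, "xyz": [0.004, 0, 0.0733]}, {"finger_gap": 0.06, "xyz": [0.004, 0, 0.0733]}, {"finger_gap": 0.06, "xyz": [0.004, 0, 0.0733]}]' | python3 nudge.py; python3 go.py border -0.029
python3 - <<'E'
from h import *
from scipy.spatial.transform import Rotation as R
s=arm.get_state();r=R.from_euler('xyz',s['ee_rot']);e=s['eef_pos']+[0,0,.035]
print(proj('scene',[e+r.apply([x,y,0]) for y in(-.03,.03) for x in(-.0095,.0095)]).round(1).tolist())
cv2.imwrite('pics/k.png',cv2.resize(eyes.grab_frame('scene')[310:430,120:260,::-1],None,fx=4,fy=4))
E
```

```text
t: 11.67
eef_pos: [0.5762, -0.3316, 0.006]
ee_rot: [3.141, -0.001, 0.035]
force: [0.4, -0.2, 0.1]
width: 0.06
gripper_force: 0.0
shift [-0.0012 -0.0016  0.0349] turn 0.0 t 11.67
[[193.0, 365.3], [202.6, 373.1], [156.5, 396.1], [166.1, 404.6]]
```

View pics/k.png

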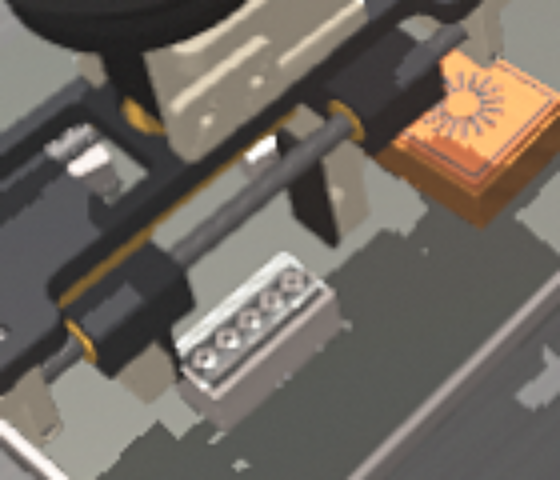

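Scaled: 0.034 m is 0.0453, -0.001 m is -0.0013.

```bash
echo '[{"finger_gap": 0.06, "xyz": [-0.0013, -0.0013, 0.02]}, {"finger_gap": 0.06, "xyz": [-0.0013, -0.0013, 0.04]}, {"finger_gap": 0.06, "xyz": [-0.0013, -0.0013, 0.0453]}, {"finger_gap": 0.06, "xyz": [-0.0013, -0.0013, 0.0453]}, {"finger_gap": 0.06, "xyz": [-0.0013, -0.0013, 0.0453]}]' | python3 nudge.py; echo '[{"finger_gap": 0.045}, {"finger_gap": 0.045}, {"finger_gap": 0.045}, {"finger_gap": 0.045}, {"finger_gap": 0.045}]' | python3 nudge.py 30; echo '[{"finger_gap": 0.045, "xyz": [0, 0, -0.04]}, {"finger_gap": 0.045, "xyz": [0, 0, -0.08]}, {"finger_gap": 0.045, "xyz": [0, 0, -0.1133]}, {"finger_gap": 0.045, "xyz": [0, 0, -0.1133]}]' | python3 nudge.py 30; python3 go.py chase -0.034 0.06
```

```text
t: 12.13
eef_pos: [0.5748, -0.3309, -0.0284]
ee_rot: [3.141, -0.001, 0.034]
force: [1.3, 0.5, 0.2]
width: 0.06
gripper_force: 0.0
t: 12.55
eef_pos: [0.5751, -0.3309, -0.0282]
ee_rot: [3.141, -0.002, 0.035]
force: [-0.7, 0.5, 6.7]
width: 0.0504
gripper_force: 30.0
t: 12.88
eef_pos: [0.5774, -0.3319, 0.0614]
ee_rot: [3.138, -0.007, 0.035]
force: [2.5, -0.5, -0.6]
width: 0.0505
gripper_force: 30.0
shift [-0.0701 -0.527  -0.0008] turn -0.722 t 12.88
```

Units first: shifts go in shares of 0.75 m and turns go in shares of 2 rad. So -0.527 m is -0.7027, -0.3 m is -0.4, -0.722 rad is -0.361.

```bash
echo '[{"finger_gap": 0.045, "xyz": [-0.0267, -0.2, 0], "spin": -0.1}, {"finger_gap": 0.045, "xyz": [-0.0533, -0.4, 0], "spin": -0.2}, {"finger_gap": 0.045, "xyz": [-0.0933, -0.7027, 0], "spin": -0.361}, {"finger_gap": 0.045, "xyz": [-0.0933, -0.7027, 0], "spin": -0.361}, {"finger_gap": 0.045, "xyz": [-0.0933, -0.7027, 0], "spin": -0.361}, {"finger_gap": 0.045, "xyz": [-0.0933, -0.7027, 0], "spin": -0.361}, {"finger_gap": 0.045, "xyz": [-0.0933, -0.7027, 0], "spin": -0.361}, {"finger_gap": 0.045, "xyz": [-0.0933, -0.7027, 0], "spin": -0.361}, {"finger_gap": 0.045, "xyz": [-0.0933, -0.7027, 0], "spin": -0.361}, {"finger_gap": 0.045, "xyz": [-0.0933, -0.7027, 0], "spin": -0.361}, {"finger_gap": 0.045, "xyz": [-0.0933, -0.7027, 0], "spin": -0.361}, {"finger_gap": 0.045, "xyz": [-0.0933, -0.7027, 0], "spin": -0.361}, {"finger_gap": 0.045, "xyz": [-0.0933, -0.7027, 0], "spin": -0.361}, {"finger_gap": 0.045, "xyz": [-0.0933, -0.7027, 0], "spin": -0.361}, {"finger_gap": 0.045, "xyz": [-0.0933, -0.7027, 0], "spin": -0.361}, {"finger_gap": 0.045, "xyz": [-0.0933, -0.7027, 0], "spin": -0.361}, {"finger_gap": 0.045, "xyz": [-0.0933, -0.7027, 0], "spin": -0.361}, {"finger_gap": 0.045, "xyz": [-0.0933, -0.7027, 0], "spin": -0.361}]' | python3 nudge.py; python3 go.py chase -0.0315 -0.005
```

```text
t: 14.38
eef_pos: [0.4863, 0.1926, 0.0555]
ee_rot: [-3.142, 0.001, 0.755]
force: [0.2, 0.5, -1.3]
width: 0.0507
gripper_force: 30.0
shift [0.0043 0.002  0.0605] turn -0.003 t 14.38
```

Scaled: 0.055 m is 0.0733, 0.04 m is 0.0533, -0.003 rad is -0.0015.

```bash
echo '[{"finger_gap": 0.045, "xyz": [0.0057, 0.0027, 0.0267], "spin": -0.0015}, {"finger_gap": 0.045, "xyz": [0.0057, 0.0027, 0.0533], "spin": -0.0015}, {"finger_gap": 0.045, "xyz": [0.0057, 0.0027, 0.0733], "spin": -0.0015}, {"finger_gap": 0.045, "xyz": [0.0057, 0.0027, 0.0733], "spin": -0.0015}, {"finger_gap": 0.045, "xyz": [0.0057, 0.0027, 0.0733], "spin": -0.0015}]' | python3 nudge.py; python3 go.py chase -0.0315 -0.029
```

```text
t: 14.8
eef_pos: [0.4906, 0.194, 0.0003]
ee_rot: [3.141, 0.002, 0.758]
force: [0.2, -0.9, -1.0]
width: 0.0508
gripper_force: 30.0
shift [ 0.0002 -0.      0.0293] turn 0.0 t 14.8
```

Scaled: 0.029 m is 0.0387, 0.025 m is 0.0333.

```bash
echo '[{"finger_gap": 0.045, "xyz": [0, 0, 0.02]}, {"finger_gap": 0.045, "xyz": [0, 0, 0.0333]}, {"finger_gap": 0.045, "xyz": [0, 0, 0.0387]}, {"finger_gap": 0.045, "xyz": [0, 0, 0.0387]}, {"finger_gap": 0.045, "xyz": [0, 0, 0.0387]}]' | python3 nudge.py; echo '[{"finger_gap": 0.045, "xyz": [-0.0027, 0, 0]}, {"finger_gap": 0.045, "xyz": [-0.0053, 0, 0]}, {"finger_gap": 0.045, "xyz": [-0.0067, 0, 0]}, {"finger_gap": 0.045, "xyz": [-0.0067, 0, 0]}]' | python3 nudge.py | sed -n '2p;4p'; for i in 1 2 3 ; do echo '[{"finger_gap": 0.045, "xyz": [-0.0013, 0, 0]}, {"finger_gap": 0.045, "xyz": [-0.0013, 0, 0]}]' | python3 nudge.py | sed -n '2p;4p'; done; python3 go.py chase -0.0375 -0.031
```

```text
t: 15.22
eef_pos: [0.491, 0.1952, -0.028]
ee_rot: [3.141, -0.0, 0.759]
force: [0.1, -0.4, -1.6]
width: 0.0507
gripper_force: 30.0
eef_pos: [0.487, 0.1917, -0.028]
force: [0.6, 0.5, -1.6]
eef_pos: [0.4864, 0.191, -0.0282]
force: [-0.9, -0.0, -2.4]
eef_pos: [0.4856, 0.1903, -0.0283]
force: [-0.1, -0.2, -2.6]
eef_pos: [0.4854, 0.19, -0.0282]
force: [0.9, 0.9, -2.5]
shift [0.0006 0.0007 0.0028] turn 0.002 t 16.05
```

Scaled: 0.0018 m is 0.0024.

```bash
echo '[{"finger_gap": 0.045, "xyz": [0, 0, 0.0024]}, {"finger_gap": 0.045, "xyz": [0, 0, 0.0024]}, {"finger_gap": 0.045, "xyz": [0, 0, 0.0024]}]' | python3 nudge.py | sed -n '2p;4p'; echo '[{"finger_gap": 0.058}, {"finger_gap": 0.058}, {"finger_gap": 0.058}, {"finger_gap": 0.058, "xyz": [0, 0, -0.04]}, {"finger_gap": 0.058, "xyz": [0, 0, -0.0933]}, {"finger_gap": 0.058, "xyz": [0, 0, -0.1267]}, {"finger_gap": 0.058, "xyz": [0, 0, -0.1267]}]' | python3 nudge.py; python3 go.py block 0.06
```

```text
eef_pos: [0.4854, 0.19, -0.0301]
force: [1.3, 1.6, -2.2]
t: 16.88
eef_pos: [0.488, 0.1917, 0.0705]
ee_rot: [3.14, -0.008, 0.76]
force: [0.7, 0.3, -0.4]
width: 0.0578
gripper_force: 0.0
shift [-0.234   0.3522  0.009 ] turn 0.664 t 16.88
```

Scaled: 0.3522 m is 0.4696, 0.24 m is 0.32, 0.664 rad is 0.332.

```bash
echo '[{"finger_gap": 0.06, "xyz": [-0.1067, 0.16, 0], "spin": 0.1}, {"finger_gap": 0.06, "xyz": [-0.2133, 0.32, 0], "spin": 0.2}, {"finger_gap": 0.06, "xyz": [-0.312, 0.4696, 0], "spin": 0.332}, {"finger_gap": 0.06, "xyz": [-0.312, 0.4696, 0], "spin": 0.332}, {"finger_gap": 0.06, "xyz": [-0.312, 0.4696, 0], "spin": 0.332}, {"finger_gap": 0.06, "xyz": [-0.312, 0.4696, 0], "spin": 0.332}, {"finger_gap": 0.06, "xyz": [-0.312, 0.4696, 0], "spin": 0.332}, {"finger_gap": 0.06, "xyz": [-0.312, 0.4696, 0], "spin": 0.332}, {"finger_gap": 0.06, "xyz": [-0.312, 0.4696, 0], "spin": 0.332}, {"finger_gap": 0.06, "xyz": [-0.312, 0.4696, 0], "spin": 0.332}, {"finger_gap": 0.06, "xyz": [-0.312, 0.4696, 0], "spin": 0.332}, {"finger_gap": 0.06, "xyz": [-0.312, 0.4696, 0], "spin": 0.332}, {"finger_gap": 0.06, "xyz": [-0.312, 0.4696, 0], "spin": 0.332}, {"finger_gap": 0.06, "xyz": [-0.312, 0.4696, 0], "spin": 0.332}, {"finger_gap": 0.06, "xyz": [-0.312, 0.4696, 0], "spin": 0.332}]' | python3 nudge.py; python3 go.py block 0.005
python3 - <<'E'
from h import *
from go import *
t=eyes.grab_frame('top');s=eyes.grab_frame('scene')
K=lambda f:f
a=np.radians(A);Rm=np.array([[np.cos(a),np.sin(a)],[-np.sin(a),np.cos(a)]])
for n,im in(('top',t),('scene',s)):
    # non-background pixels in the row strip (|y|<35mm, x>-45mm), cast on z=.0155..023
    g=np.stack(np.meshgrid(np.arange(150,480),np.arange(150,310)),-1).reshape(-1,2)
    P=(plane(n,g,.023)[:,:2]-C)@Rm.T
    old=cv2.imread(f'pics/{n}0.png')[:,:,::-1]
    d=np.abs(im.astype(int)-old).max(2)[g[:,1],g[:,0]]>50
    m=d&(abs(P[:,1])<.05)&(P[:,0]>-.055)&(P[:,0]<.09);q=P[m]
    print(n,m.sum(),np.percentile(q,[2,98],0).round(4).tolist(),q.mean(0).round(4))
E
```

```text
t: 18.13
eef_pos: [0.5576, -0.2257, 0.065]
ee_rot: [-3.141, 0.0, 0.097]
force: [-0.2, -0.5, -0.2]
width: 0.0603
gripper_force: 0.0
shift [ 0.0038 -0.0006  0.06  ] turn 0.001 t 18.13
top 417 [[-0.0541, -0.0235], [-0.0229, 0.0265]] [-0.0386  0.0015]
scene 189 [[-0.0547, -0.0305], [-0.0251, 0.0254]] [-0.0402 -0.0017]
```

Scaled: 0.058 m is 0.0773, 0.045 m is 0.06.

```bash
echo '[{"finger_gap": 0.06, "xyz": [0.0051, -0.0008, 0.0267]}, {"finger_gap": 0.06, "xyz": [0.0051, -0.0008, 0.06]}, {"finger_gap": 0.06, "xyz": [0.0051, -0.0008, 0.0773]}, {"finger_gap": 0.06, "xyz": [0.0051, -0.0008, 0.0773]}, {"finger_gap": 0.06, "xyz": [0.0051, -0.0008, 0.0773]}, {"finger_gap": 0.06, "xyz": [0.0051, -0.0008, 0.0773]}]' | python3 nudge.py | sed -n 2p; python3 go.py block -0.0285
```

```text
eef_pos: [0.5623, -0.2256, 0.008]
shift [-0.001  -0.001   0.0365] turn 0.0 t 18.73
```

Scaled: 0.036 m is 0.048, 0.03 m is 0.04.

```bash
echo '[{"finger_gap": 0.06, "xyz": [-0.0013, -0.0013, 0.02]}, {"finger_gap": 0.06, "xyz": [-0.0013, -0.0013, 0.04]}, {"finger_gap": 0.06, "xyz": [-0.0013, -0.0013, 0.048]}, {"finger_gap": 0.06, "xyz": [-0.0013, -0.0013, 0.048]}, {"finger_gap": 0.06, "xyz": [-0.0013, -0.0013, 0.048]}]' | python3 nudge.py|sed -n '2p;4p'; echo '[{"finger_gap": 0.045}, {"finger_gap": 0.045}, {"finger_gap": 0.045}, {"finger_gap": 0.045}, {"finger_gap": 0.045}]' | python3 nudge.py 30; echo '[{"finger_gap": 0.045, "xyz": [0, 0, -0.04]}, {"finger_gap": 0.045, "xyz": [0, 0, -0.08]}, {"finger_gap": 0.045, "xyz": [0, 0, -0.1133]}, {"finger_gap": 0.045, "xyz": [0, 0, -0.1133]}]' | python3 nudge.py 30; python3 go.py chase 0.0115 0.06
```

```text
eef_pos: [0.5609, -0.2251, -0.0283]
force: [0.2, 0.8, 0.3]
t: 19.57
eef_pos: [0.5612, -0.2251, -0.0281]
ee_rot: [3.141, -0.002, 0.095]
force: [-1.4, 0.4, 6.2]
width: 0.0507
gripper_force: 30.0
t: 19.9
eef_pos: [0.5638, -0.2257, 0.0615]
ee_rot: [3.139, -0.008, 0.096]
force: [0.3, -0.4, -1.0]
width: 0.0502
gripper_force: 30.0
shift [ 1.500e-03 -4.513e-01  4.000e-04] turn -0.661 t 19.9
```

Scaled: -0.451 m is -0.6013, -0.3 m is -0.4, -0.661 rad is -0.3305.

```bash
echo '[{"finger_gap": 0.045, "xyz": [0, -0.2, 0], "spin": -0.1}, {"finger_gap": 0.045, "xyz": [0, -0.4, 0], "spin": -0.2}, {"finger_gap": 0.045, "xyz": [0.002, -0.6013, 0], "spin": -0.3305}, {"finger_gap": 0.045, "xyz": [0.002, -0.6013, 0], "spin": -0.3305}, {"finger_gap": 0.045, "xyz": [0.002, -0.6013, 0], "spin": -0.3305}, {"finger_gap": 0.045, "xyz": [0.002, -0.6013, 0], "spin": -0.3305}, {"finger_gap": 0.045, "xyz": [0.002, -0.6013, 0], "spin": -0.3305}, {"finger_gap": 0.045, "xyz": [0.002, -0.6013, 0], "spin": -0.3305}, {"finger_gap": 0.045, "xyz": [0.002, -0.6013, 0], "spin": -0.3305}, {"finger_gap": 0.045, "xyz": [0.002, -0.6013, 0], "spin": -0.3305}, {"finger_gap": 0.045, "xyz": [0.002, -0.6013, 0], "spin": -0.3305}, {"finger_gap": 0.045, "xyz": [0.002, -0.6013, 0], "spin": -0.3305}, {"finger_gap": 0.045, "xyz": [0.002, -0.6013, 0], "spin": -0.3305}, {"finger_gap": 0.045, "xyz": [0.002, -0.6013, 0], "spin": -0.3305}, {"finger_gap": 0.045, "xyz": [0.002, -0.6013, 0], "spin": -0.3305}, {"finger_gap": 0.045, "xyz": [0.002, -0.6013, 0], "spin": -0.3305}]' | python3 nudge.py; python3 go.py chase 0.0115 -0.005
```

```text
t: 21.23
eef_pos: [0.519, 0.2229, 0.0558]
ee_rot: [-3.142, 0.0, 0.755]
force: [-0.3, -0.4, -0.9]
width: 0.0505
gripper_force: 30.0
shift [0.0026 0.0015 0.0608] turn -0.003 t 21.23
```

Scaled: 0.05 m is 0.0667, 0.04 m is 0.0533, -0.003 rad is -0.0015.

```bash
echo '[{"finger_gap": 0.045, "xyz": [0.0035, 0.002, 0.0267], "spin": -0.0015}, {"finger_gap": 0.045, "xyz": [0.0035, 0.002, 0.0533], "spin": -0.0015}, {"finger_gap": 0.045, "xyz": [0.0035, 0.002, 0.0667], "spin": -0.0015}, {"finger_gap": 0.045, "xyz": [0.0035, 0.002, 0.0667], "spin": -0.0015}, {"finger_gap": 0.045, "xyz": [0.0035, 0.002, 0.0667], "spin": -0.0015}]' | python3 nudge.py |sed -n 2p; python3 go.py chase 0.011 -0.029
```

```text
eef_pos: [0.5219, 0.2239, 0.0057]
shift [-0.0007  0.0003  0.0347] turn 0.001 t 21.65
```

Scaled: 0.0335 m is 0.0447, 0.028 m is 0.0373.

```bash
echo '[{"finger_gap": 0.045, "xyz": [0, 0, 0.02]}, {"finger_gap": 0.045, "xyz": [0, 0, 0.0373]}, {"finger_gap": 0.045, "xyz": [0, 0, 0.0447]}, {"finger_gap": 0.045, "xyz": [0, 0, 0.0447]}, {"finger_gap": 0.045, "xyz": [0, 0, 0.0447]}]' | python3 nudge.py|sed -n '2p;4p'; echo '[{"finger_gap": 0.045, "xyz": [-0.0027, 0, 0]}, {"finger_gap": 0.045, "xyz": [-0.0053, 0, 0]}, {"finger_gap": 0.045, "xyz": [-0.008, 0, 0]}, {"finger_gap": 0.045, "xyz": [-0.008, 0, 0]}]' | python3 nudge.py | sed -n '2p;4p'; for i in 1 2 3 ; do echo '[{"finger_gap": 0.045, "xyz": [-0.0007, 0, 0]}, {"finger_gap": 0.045, "xyz": [-0.0007, 0, 0]}]' | python3 nudge.py | sed -n '2p;4p'; done; python3 go.py chase 0.0045 -0.030
```

```text
eef_pos: [0.5224, 0.225, -0.0269]
force: [-0.2, 0.4, -0.6]
eef_pos: [0.5173, 0.2205, -0.0271]
force: [-0.3, -0.6, -1.8]
eef_pos: [0.5172, 0.2204, -0.0274]
force: [-0.0, -0.2, -0.4]
eef_pos: [0.5168, 0.22, -0.0276]
force: [-0.5, -0.4, -1.4]
eef_pos: [0.5164, 0.2196, -0.0277]
force: [-0.3, 0.1, -1.6]
shift [-0.0002  0.0009  0.0023] turn 0.002 t 22.9
```

Scaled: -0.0006 m is -0.0008, 0.0005 m is 0.0007.

```bash
for i in 1 2 3 ; do echo '[{"finger_gap": 0.045, "xyz": [-0.0008, 0, 0.0007]}, {"finger_gap": 0.045, "xyz": [-0.0008, 0, 0.0007]}]' | python3 nudge.py | sed -n '2p;4p'; done; python3 go.py chase 0.0045 -0.030
```

```text
eef_pos: [0.5159, 0.2191, -0.0283]
force: [-1.0, -0.1, -1.5]
eef_pos: [0.5157, 0.2189, -0.0287]
force: [-0.5, 1.0, -1.6]
eef_pos: [0.5157, 0.2189, -0.0289]
force: [1.7, 1.3, 0.2]
shift [0.0008 0.0009 0.0011] turn 0.002 t 23.4
```

Contact at x≈0.0037 in my frame, consistent with the small bias. Lowering the last millimetre and releasing.

Scaled: 0.0012 m is 0.0016.

```bash
echo '[{"finger_gap": 0.045, "xyz": [0, 0, 0.0016]}, {"finger_gap": 0.045, "xyz": [0, 0, 0.0016]}, {"finger_gap": 0.045, "xyz": [0, 0, 0.0016]}]' | python3 nudge.py | sed -n '2p;4p'; echo '[{"finger_gap": 0.058}, {"finger_gap": 0.058}, {"finger_gap": 0.058}, {"finger_gap": 0.058, "xyz": [0, 0, -0.04]}, {"finger_gap": 0.058, "xyz": [0, 0, -0.0933]}, {"finger_gap": 0.058, "xyz": [0, 0, -0.1267]}, {"finger_gap": 0.058, "xyz": [0, 0, -0.1267]}]' | python3 nudge.py; python3 go.py metal 0.06
```

```text
eef_pos: [0.5157, 0.2189, -0.03]
force: [0.9, 2.1, 1.0]
t: 24.23
eef_pos: [0.5179, 0.2202, 0.0702]
ee_rot: [3.14, -0.008, 0.76]
force: [0.5, 0.8, 0.0]
width: 0.0581
gripper_force: 0.0
shift [-0.3489  0.2896  0.0079] turn 0.617 t 24.23
```

Scaled: -0.349 m is -0.4653, 0.2896 m is 0.3861, 0.617 rad is 0.3085.

```bash
echo '[{"finger_gap": 0.06, "xyz": [-0.1333, 0.1067, 0], "spin": 0.1}, {"finger_gap": 0.06, "xyz": [-0.2667, 0.2267, 0], "spin": 0.2}, {"finger_gap": 0.06, "xyz": [-0.4653, 0.3861, 0], "spin": 0.3085}, {"finger_gap": 0.06, "xyz": [-0.4653, 0.3861, 0], "spin": 0.3085}, {"finger_gap": 0.06, "xyz": [-0.4653, 0.3861, 0], "spin": 0.3085}, {"finger_gap": 0.06, "xyz": [-0.4653, 0.3861, 0], "spin": 0.3085}, {"finger_gap": 0.06, "xyz": [-0.4653, 0.3861, 0], "spin": 0.3085}, {"finger_gap": 0.06, "xyz": [-0.4653, 0.3861, 0], "spin": 0.3085}, {"finger_gap": 0.06, "xyz": [-0.4653, 0.3861, 0], "spin": 0.3085}, {"finger_gap": 0.06, "xyz": [-0.4653, 0.3861, 0], "spin": 0.3085}, {"finger_gap": 0.06, "xyz": [-0.4653, 0.3861, 0], "spin": 0.3085}, {"finger_gap": 0.06, "xyz": [-0.4653, 0.3861, 0], "spin": 0.3085}, {"finger_gap": 0.06, "xyz": [-0.4653, 0.3861, 0], "spin": 0.3085}, {"finger_gap": 0.06, "xyz": [-0.4653, 0.3861, 0], "spin": 0.3085}, {"finger_gap": 0.06, "xyz": [-0.4653, 0.3861, 0], "spin": 0.3085}, {"finger_gap": 0.06, "xyz": [-0.4653, 0.3861, 0], "spin": 0.3085}]' | python3 nudge.py; python3 go.py metal 0.005
python3 - <<'E'
from h import *
t=eyes.grab_frame('top');s=eyes.grab_frame('scene')
o=np.zeros((440,800,3),np.uint8);o[:435,:435]=cv2.resize(t[165:310,150:295],None,fx=3,fy=3)[:,:,::-1];b=cv2.resize(s[155:225,320:470],None,fx=2.4,fy=2.4)[:,:,::-1];o[:168,437:797]=b
b=cv2.resize(s[230:380,100:300],None,fx=1.8,fy=1.8)[:,:,::-1];o[169:439,437:437+360]=b;cv2.imwrite('pics/l.png',o)
E
```

```text
t: 25.57
eef_pos: [0.4615, -0.2309, 0.0647]
ee_rot: [-3.142, 0.0, 0.144]
force: [-0.0, -0.1, 0.2]
width: 0.06
gripper_force: 0.0
shift [ 0.0033 -0.0003  0.0597] turn 0.001 t 25.57
```

View pics/l.png

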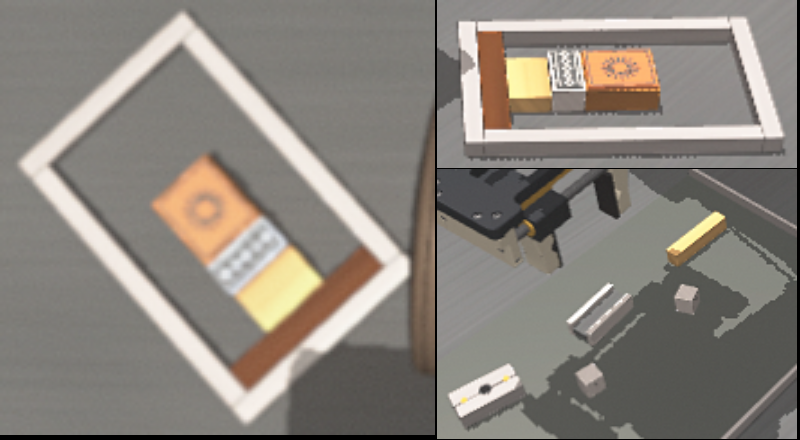

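The forme is closed up and square so far: furniture, border and rosette block form one row in the chase, at crop (160-320, 160-330). Metal is next.

Scaled: 0.058 m is 0.0773, 0.045 m is 0.06.

```bash
echo '[{"finger_gap": 0.06, "xyz": [0.0044, -0.0004, 0.0267]}, {"finger_gap": 0.06, "xyz": [0.0044, -0.0004, 0.06]}, {"finger_gap": 0.06, "xyz": [0.0044, -0.0004, 0.0773]}, {"finger_gap": 0.06, "xyz": [0.0044, -0.0004, 0.0773]}, {"finger_gap": 0.06, "xyz": [0.0044, -0.0004, 0.0773]}, {"finger_gap": 0.06, "xyz": [0.0044, -0.0004, 0.0773]}]' | python3 nudge.py | sed -n 2p; python3 go.py metal -0.029
```

```text
eef_pos: [0.4654, -0.2309, 0.0076]
shift [-0.0006 -0.0009  0.0365] turn 0.0 t 26.17
```

Scaled: 0.0365 m is 0.0487, 0.03 m is 0.04.

```bash
echo '[{"finger_gap": 0.06, "xyz": [-0.0007, -0.0013, 0.02]}, {"finger_gap": 0.06, "xyz": [-0.0007, -0.0013, 0.04]}, {"finger_gap": 0.06, "xyz": [-0.0007, -0.0013, 0.0487]}, {"finger_gap": 0.06, "xyz": [-0.0007, -0.0013, 0.0487]}, {"finger_gap": 0.06, "xyz": [-0.0007, -0.0013, 0.0487]}]' | python3 nudge.py|sed -n '2p;4p'; echo '[{"finger_gap": 0.045}, {"finger_gap": 0.045}, {"finger_gap": 0.045}, {"finger_gap": 0.045}, {"finger_gap": 0.045}]' | python3 nudge.py 30; echo '[{"finger_gap": 0.045, "xyz": [0, 0, -0.04]}, {"finger_gap": 0.045, "xyz": [0, 0, -0.08]}, {"finger_gap": 0.045, "xyz": [0, 0, -0.1133]}, {"finger_gap": 0.045, "xyz": [0, 0, -0.1133]}]' | python3 nudge.py 30; python3 go.py chase 0.053 0.06
```

```text
eef_pos: [0.4644, -0.2303, -0.0292]
force: [-0.6, -1.1, 1.0]
t: 27.0
eef_pos: [0.4647, -0.2304, -0.0289]
ee_rot: [3.141, -0.001, 0.143]
force: [-0.8, 0.6, 5.4]
width: 0.0503
gripper_force: 30.0
t: 27.33
eef_pos: [0.4672, -0.2309, 0.0602]
ee_rot: [3.139, -0.007, 0.143]
force: [0.4, -0.4, -0.5]
width: 0.0504
gripper_force: 30.0
shift [ 0.1529 -0.466   0.    ] turn -0.614 t 27.33
```

Scaled: -0.466 m is -0.6213, -0.3 m is -0.4, -0.614 rad is -0.307.

```bash
echo '[{"finger_gap": 0.045, "xyz": [0.0667, -0.2, 0], "spin": -0.1}, {"finger_gap": 0.045, "xyz": [0.1333, -0.4, 0], "spin": -0.2}, {"finger_gap": 0.045, "xyz": [0.204, -0.6213, 0], "spin": -0.307}, {"finger_gap": 0.045, "xyz": [0.204, -0.6213, 0], "spin": -0.307}, {"finger_gap": 0.045, "xyz": [0.204, -0.6213, 0], "spin": -0.307}, {"finger_gap": 0.045, "xyz": [0.204, -0.6213, 0], "spin": -0.307}, {"finger_gap": 0.045, "xyz": [0.204, -0.6213, 0], "spin": -0.307}, {"finger_gap": 0.045, "xyz": [0.204, -0.6213, 0], "spin": -0.307}, {"finger_gap": 0.045, "xyz": [0.204, -0.6213, 0], "spin": -0.307}, {"finger_gap": 0.045, "xyz": [0.204, -0.6213, 0], "spin": -0.307}, {"finger_gap": 0.045, "xyz": [0.204, -0.6213, 0], "spin": -0.307}, {"finger_gap": 0.045, "xyz": [0.204, -0.6213, 0], "spin": -0.307}, {"finger_gap": 0.045, "xyz": [0.204, -0.6213, 0], "spin": -0.307}, {"finger_gap": 0.045, "xyz": [0.204, -0.6213, 0], "spin": -0.307}, {"finger_gap": 0.045, "xyz": [0.204, -0.6213, 0], "spin": -0.307}, {"finger_gap": 0.045, "xyz": [0.204, -0.6213, 0], "spin": -0.307}, {"finger_gap": 0.045, "xyz": [0.204, -0.6213, 0], "spin": -0.307}]' | python3 nudge.py; python3 go.py chase 0.0525 -0.005
```

```text
t: 28.75
eef_pos: [0.5491, 0.2516, 0.0552]
ee_rot: [-3.142, 0.0, 0.755]
force: [0.0, -0.7, -0.7]
width: 0.0502
gripper_force: 30.0
shift [0.002  0.0017 0.0602] turn -0.002 t 28.75
```

Scaled: 0.05 m is 0.0667, 0.04 m is 0.0533, -0.002 rad is -0.001.

```bash
echo '[{"finger_gap": 0.045, "xyz": [0.0027, 0.0023, 0.0267], "spin": -0.001}, {"finger_gap": 0.045, "xyz": [0.0027, 0.0023, 0.0533], "spin": -0.001}, {"finger_gap": 0.045, "xyz": [0.0027, 0.0023, 0.0667], "spin": -0.001}, {"finger_gap": 0.045, "xyz": [0.0027, 0.0023, 0.0667], "spin": -0.001}, {"finger_gap": 0.045, "xyz": [0.0027, 0.0023, 0.0667], "spin": -0.001}]' | python3 nudge.py |sed -n 2p; python3 go.py chase 0.0525 -0.030;echo '[{"finger_gap": 0.045, "xyz": [0, 0.0004, 0.02]}, {"finger_gap": 0.045, "xyz": [0, 0.0004, 0.0373]}, {"finger_gap": 0.045, "xyz": [0, 0.0004, 0.0447]}, {"finger_gap": 0.045, "xyz": [0, 0.0004, 0.0447]}, {"finger_gap": 0.045, "xyz": [0, 0.0004, 0.0447]}]' | python3 nudge.py|sed -n '2p;4p'; python3 go.py chase 0.0465 -0.030
```

```text
eef_pos: [0.5519, 0.2521, 0.0052]
shift [-0.0003  0.0001  0.0352] turn 0.0 t 29.17
eef_pos: [0.5526, 0.2529, -0.0275]
force: [0.1, 1.0, -0.8]
shift [-0.0074  0.0002  0.0025] turn 0.001 t 29.58
```

Scaled: -0.0065 m is -0.0087, -0.006 m is -0.008.

```bash
echo '[{"finger_gap": 0.045, "xyz": [-0.0027, 0, 0.0013]}, {"finger_gap": 0.045, "xyz": [-0.0053, 0, 0.0013]}, {"finger_gap": 0.045, "xyz": [-0.008, 0, 0.0013]}, {"finger_gap": 0.045, "xyz": [-0.0087, 0, 0.0013]}, {"finger_gap": 0.045, "xyz": [-0.0087, 0, 0.0013]}]' | python3 nudge.py | sed -n '2p;4p'; for i in 1 2 3 4; do echo '[{"finger_gap": 0.045, "xyz": [-0.0008, 0, 0.0004]}, {"finger_gap": 0.045, "xyz": [-0.0008, 0, 0.0004]}]' | python3 nudge.py | sed -n '2p;4p'; done; python3 go.py chase 0.0465 -0.030
```

```text
eef_pos: [0.5474, 0.2482, -0.0289]
force: [0.5, 0.3, -1.1]
eef_pos: [0.547, 0.2478, -0.0295]
force: [0.8, -1.1, -1.4]
eef_pos: [0.5468, 0.2476, -0.0299]
force: [0.3, -0.2, -0.8]
eef_pos: [0.5468, 0.2475, -0.03]
force: [2.6, 1.5, -1.1]
eef_pos: [0.5467, 0.2474, -0.0301]
force: [3.5, 2.4, -0.4]
shift [ 0.0006  0.0003 -0.0001] turn 0.001 t 30.67
```

Contact at the expected spot. Release and fetch the quoin.

Scaled: -0.095 m is -0.1267, -0.07 m is -0.0933.

```bash
echo '[{"finger_gap": 0.045, "xyz": [0.0007, 0, 0.0008]}, {"finger_gap": 0.045, "xyz": [0.0007, 0, 0.0008]}, {"finger_gap": 0.058, "xyz": [0.0007, 0, 0.0008]}, {"finger_gap": 0.058, "xyz": [0.0007, 0, 0.0008]}, {"finger_gap": 0.058, "xyz": [0.0007, 0, 0.0008]}, {"finger_gap": 0.058, "xyz": [0.0007, 0, -0.04]}, {"finger_gap": 0.058, "xyz": [0.0007, 0, -0.0933]}, {"finger_gap": 0.058, "xyz": [0.0007, 0, -0.1267]}, {"finger_gap": 0.058, "xyz": [0.0007, 0, -0.1267]}]' | python3 nudge.py; python3 go.py quoin 0.06
```

```text
t: 31.42
eef_pos: [0.5486, 0.2485, 0.0702]
ee_rot: [3.14, -0.007, 0.759]
force: [0.7, 0.8, 0.5]
width: 0.058
gripper_force: 0.0
shift [-0.4677  0.369   0.0072] turn 0.93 t 31.42
```

Scaled: -0.468 m is -0.624, 0.369 m is 0.492, 0.93 rad is 0.465.

```bash
echo '[{"finger_gap": 0.058, "xyz": [-0.1333, 0.1067, 0], "spin": 0.1}, {"finger_gap": 0.058, "xyz": [-0.2667, 0.2133, 0], "spin": 0.2}, {"finger_gap": 0.058, "xyz": [-0.4, 0.32, 0], "spin": 0.3}, {"finger_gap": 0.058, "xyz": [-0.624, 0.492, 0], "spin": 0.465}, {"finger_gap": 0.058, "xyz": [-0.624, 0.492, 0], "spin": 0.465}, {"finger_gap": 0.058, "xyz": [-0.624, 0.492, 0], "spin": 0.465}, {"finger_gap": 0.058, "xyz": [-0.624, 0.492, 0], "spin": 0.465}, {"finger_gap": 0.058, "xyz": [-0.624, 0.492, 0], "spin": 0.465}, {"finger_gap": 0.058, "xyz": [-0.624, 0.492, 0], "spin": 0.465}, {"finger_gap": 0.058, "xyz": [-0.624, 0.492, 0], "spin": 0.465}, {"finger_gap": 0.058, "xyz": [-0.624, 0.492, 0], "spin": 0.465}, {"finger_gap": 0.058, "xyz": [-0.624, 0.492, 0], "spin": 0.465}, {"finger_gap": 0.058, "xyz": [-0.624, 0.492, 0], "spin": 0.465}, {"finger_gap": 0.058, "xyz": [-0.624, 0.492, 0], "spin": 0.465}, {"finger_gap": 0.058, "xyz": [-0.624, 0.492, 0], "spin": 0.465}, {"finger_gap": 0.058, "xyz": [-0.624, 0.492, 0], "spin": 0.465}, {"finger_gap": 0.058, "xyz": [-0.624, 0.492, 0], "spin": 0.465}, {"finger_gap": 0.058, "xyz": [-0.624, 0.492, 0], "spin": 0.465}, {"finger_gap": 0.058, "xyz": [-0.624, 0.492, 0], "spin": 0.465}]' | python3 nudge.py; python3 go.py quoin 0.005
```

```text
t: 33.0
eef_pos: [0.4599, -0.3418, 0.0644]
ee_rot: [-3.141, 0.001, -0.171]
force: [0.8, -0.1, -0.1]
width: 0.0579
gripper_force: 0.0
shift [ 0.0033 -0.0012  0.0594] turn 0.0 t 33.0
```

Scaled: 0.058 m is 0.0773, 0.045 m is 0.06.

```bash
echo '[{"finger_gap": 0.058, "xyz": [0.0044, -0.0008, 0.0267]}, {"finger_gap": 0.058, "xyz": [0.0044, -0.0008, 0.06]}, {"finger_gap": 0.058, "xyz": [0.0044, -0.0008, 0.0773]}, {"finger_gap": 0.058, "xyz": [0.0044, -0.0008, 0.0773]}, {"finger_gap": 0.058, "xyz": [0.0044, -0.0008, 0.0773]}, {"finger_gap": 0.058, "xyz": [0.0044, -0.0008, 0.0773]}]' | python3 nudge.py | sed -n 2p; python3 go.py quoin -0.029
```

```text
eef_pos: [0.4643, -0.3425, 0.0076]
shift [-0.0013 -0.0012  0.0366] turn 0.001 t 33.5
```

Scaled: 0.0365 m is 0.0487, 0.03 m is 0.04.

```bash
echo '[{"finger_gap": 0.058, "xyz": [-0.0013, -0.0013, 0.02]}, {"finger_gap": 0.058, "xyz": [-0.0013, -0.0013, 0.04]}, {"finger_gap": 0.058, "xyz": [-0.0013, -0.0013, 0.0487]}, {"finger_gap": 0.058, "xyz": [-0.0013, -0.0013, 0.0487]}, {"finger_gap": 0.058, "xyz": [-0.0013, -0.0013, 0.0487]}]' | python3 nudge.py|sed -n '2p;4p'; echo '[{"finger_gap": 0.045}, {"finger_gap": 0.045}, {"finger_gap": 0.045}, {"finger_gap": 0.045}, {"finger_gap": 0.045}]' | python3 nudge.py 30; echo '[{"finger_gap": 0.045, "xyz": [0, 0, -0.04]}, {"finger_gap": 0.045, "xyz": [0, 0, -0.08]}, {"finger_gap": 0.045, "xyz": [0, 0, -0.1133]}, {"finger_gap": 0.045, "xyz": [0, 0, -0.1133]}]' | python3 nudge.py 30; python3 go.py chase 0.079 0.06
```

```text
eef_pos: [0.463, -0.3418, -0.0292]
force: [0.2, -0.3, 0.9]
t: 34.33
eef_pos: [0.4634, -0.3419, -0.029]
ee_rot: [3.141, -0.002, -0.171]
force: [0.0, 1.3, 6.3]
width: 0.0506
gripper_force: 29.9
t: 34.67
eef_pos: [0.4656, -0.3431, 0.0603]
ee_rot: [3.139, -0.008, -0.171]
force: [0.8, 0.3, -1.6]
width: 0.0501
gripper_force: 29.9
shift [-4.000e-04 -6.221e-01 -1.000e-03] turn -0.928 t 34.67
```

Scaled: -0.622 m is -0.8293, -0.4 m is -0.5333, -0.928 rad is -0.464.

```bash
echo '[{"finger_gap": 0.045, "xyz": [0, -0.16, 0], "spin": -0.1}, {"finger_gap": 0.045, "xyz": [0, -0.3333, 0], "spin": -0.2}, {"finger_gap": 0.045, "xyz": [0, -0.5333, 0], "spin": -0.3}, {"finger_gap": 0.045, "xyz": [0, -0.8293, 0], "spin": -0.464}, {"finger_gap": 0.045, "xyz": [0, -0.8293, 0], "spin": -0.464}, {"finger_gap": 0.045, "xyz": [0, -0.8293, 0], "spin": -0.464}, {"finger_gap": 0.045, "xyz": [0, -0.8293, 0], "spin": -0.464}, {"finger_gap": 0.045, "xyz": [0, -0.8293, 0], "spin": -0.464}, {"finger_gap": 0.045, "xyz": [0, -0.8293, 0], "spin": -0.464}, {"finger_gap": 0.045, "xyz": [0, -0.8293, 0], "spin": -0.464}, {"finger_gap": 0.045, "xyz": [0, -0.8293, 0], "spin": -0.464}, {"finger_gap": 0.045, "xyz": [0, -0.8293, 0], "spin": -0.464}, {"finger_gap": 0.045, "xyz": [0, -0.8293, 0], "spin": -0.464}, {"finger_gap": 0.045, "xyz": [0, -0.8293, 0], "spin": -0.464}, {"finger_gap": 0.045, "xyz": [0, -0.8293, 0], "spin": -0.464}, {"finger_gap": 0.045, "xyz": [0, -0.8293, 0], "spin": -0.464}, {"finger_gap": 0.045, "xyz": [0, -0.8293, 0], "spin": -0.464}, {"finger_gap": 0.045, "xyz": [0, -0.8293, 0], "spin": -0.464}, {"finger_gap": 0.045, "xyz": [0, -0.8293, 0], "spin": -0.464}, {"finger_gap": 0.045, "xyz": [0, -0.8293, 0], "spin": -0.464}]' | python3 nudge.py; python3 go.py chase 0.0785 -0.005
```

```text
t: 36.33
eef_pos: [0.5686, 0.2699, 0.055]
ee_rot: [-3.141, 0.0, 0.755]
force: [0.8, 0.5, -0.9]
width: 0.0505
gripper_force: 29.9
shift [0.0013 0.0016 0.06  ] turn -0.003 t 36.33
```

Scaled: 0.05 m is 0.0667, 0.04 m is 0.0533, -0.002 rad is -0.001.

```bash
echo '[{"finger_gap": 0.045, "xyz": [0.0017, 0.0023, 0.0267], "spin": -0.001}, {"finger_gap": 0.045, "xyz": [0.0017, 0.0023, 0.0533], "spin": -0.001}, {"finger_gap": 0.045, "xyz": [0.0017, 0.0023, 0.0667], "spin": -0.001}, {"finger_gap": 0.045, "xyz": [0.0017, 0.0023, 0.0667], "spin": -0.001}, {"finger_gap": 0.045, "xyz": [0.0017, 0.0023, 0.0667], "spin": -0.001}]' | python3 nudge.py |sed -n 2p; echo '[{"finger_gap": 0.045, "xyz": [0, 0.0004, 0.02]}, {"finger_gap": 0.045, "xyz": [0, 0.0004, 0.0373]}, {"finger_gap": 0.045, "xyz": [0, 0.0004, 0.0447]}, {"finger_gap": 0.045, "xyz": [0, 0.0004, 0.0447]}, {"finger_gap": 0.045, "xyz": [0, 0.0004, 0.0447]}]' | python3 nudge.py|sed -n '2p;4p'; python3 go.py chase 0.0725 -0.030
```

```text
eef_pos: [0.5709, 0.27, 0.0049]
eef_pos: [0.5717, 0.2709, -0.0277]
force: [0.6, 1.0, -1.4]
shift [-0.0076  0.0002  0.0023] turn 0.001 t 37.17
```

Scaled: -0.0068 m is -0.0091, -0.006 m is -0.008.

```bash
echo '[{"finger_gap": 0.045, "xyz": [-0.0027, 0, 0.0013]}, {"finger_gap": 0.045, "xyz": [-0.0053, 0, 0.0013]}, {"finger_gap": 0.045, "xyz": [-0.008, 0, 0.0013]}, {"finger_gap": 0.045, "xyz": [-0.0091, 0, 0.0013]}, {"finger_gap": 0.045, "xyz": [-0.0091, 0, 0.0013]}]' | python3 nudge.py | sed -n '2p;4p'; for i in 1 2 3 4; do echo '[{"finger_gap": 0.045, "xyz": [-0.0008, 0, 0.0004]}, {"finger_gap": 0.045, "xyz": [-0.0008, 0, 0.0004]}]' | python3 nudge.py | sed -n '2p;4p'; done; python3 go.py chase 0.0725 -0.031
```

```text
eef_pos: [0.5662, 0.2659, -0.0291]
force: [0.1, -0.0, -1.6]
eef_pos: [0.5658, 0.2655, -0.0297]
force: [-0.3, -0.1, -1.4]
eef_pos: [0.5658, 0.2655, -0.03]
force: [1.4, 0.5, -1.1]
eef_pos: [0.5658, 0.2655, -0.03]
force: [2.6, 2.5, -0.1]
eef_pos: [0.5657, 0.2654, -0.0301]
force: [4.3, 3.6, -0.2]
shift [0.0005 0.0003 0.0009] turn 0.001 t 38.25
```

Scaled: -0.2 m is -0.2667, -0.12 m is -0.16.

```bash
echo '[{"finger_gap": 0.045, "xyz": [0.0007, 0, 0.0009]}, {"finger_gap": 0.045, "xyz": [0.0007, 0, 0.0009]}, {"finger_gap": 0.058, "xyz": [0.0007, 0, 0.0009]}, {"finger_gap": 0.058, "xyz": [0.0007, 0, 0.0009]}, {"finger_gap": 0.058, "xyz": [0.0007, 0, 0.0009]}, {"finger_gap": 0.058, "xyz": [0.0007, 0, -0.04]}, {"finger_gap": 0.058, "xyz": [0.0007, 0, -0.0933]}, {"finger_gap": 0.058, "xyz": [0.0007, 0, -0.1467]}, {"finger_gap": 0.058, "xyz": [-0.1333, 0.1067, -0.16]}, {"finger_gap": 0.058, "xyz": [-0.2667, 0.2667, -0.16]}, {"finger_gap": 0.058, "xyz": [-0.2667, 0.2667, -0.16]}, {"finger_gap": 0.058, "xyz": [-0.2667, 0.2667, -0.16]}, {"finger_gap": 0.058, "xyz": [-0.2667, 0.2667, -0.16]}, {"finger_gap": 0.058, "xyz": [-0.2667, 0.2667, -0.16]}, {"finger_gap": 0.058, "xyz": [-0.2667, 0.2667, -0.16]}, {"finger_gap": 0.058, "xyz": [-0.2667, 0.2667, -0.16]}, {"finger_gap": 0.058, "xyz": [-0.2667, 0.2667, -0.16]}, {"finger_gap": 0.058, "xyz": [-0.2667, 0.2667, -0.16]}]' | python3 nudge.py
python3 - <<'E'
from h import *
t=eyes.grab_frame('top');s=eyes.grab_frame('scene')
o=np.zeros((440,800,3),np.uint8);o[:435,:435]=cv2.resize(t[165:310,150:295],None,fx=3,fy=3)[:,:,::-1];b=cv2.resize(s[155:225,320:470],None,fx=2.4,fy=2.4)[:,:,::-1];o[:168,437:797]=b
b=cv2.resize(s[230:380,100:300],None,fx=1.8,fy=1.8)[:,:,::-1];o[169:439,437:437+360]=b;cv2.imwrite('pics/m.png',o)
E
```

```text
t: 39.75
eef_pos: [0.5561, -0.0188, 0.0889]
ee_rot: [-3.141, 0.001, 0.757]
force: [0.1, 0.5, 0.0]
width: 0.0579
gripper_force: 0.0
```

View pics/m.png

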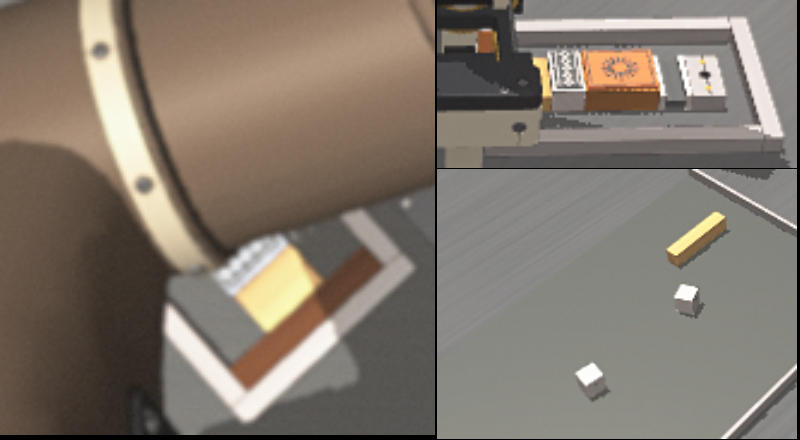

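The scene view shows all five in a closed row: border, rosette block, the metal's two walls at (660, 85) and (685, 85), and the quoin at (705, 80). The spare is unmoved and the gripper is clear.

```bash
python3 -c "
from station import arm, eyes
print(arm.job_done())"
```

```text
the job is handed in; nothing more can be done
None
```

The job is handed in: all five pieces are in the chase in order and closed up from the foot stick, and the spare stick was not moved; no verdict was returned.

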